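# Load the finial drying box

## Task

Open the drying box by turning its red bayonet cap anticlockwise until the lugs reach the slots, lifting it free and laying it handle up in the middle of the blue mat. Then put every wooden finial on the bench through the port, one to a cup, clicking the carousel on with its index knob so that each gets an empty cup. Finish with the carousel clicked in a detent and an empty cup under the port, and leave the mallet, oil jar and oilstone where they are.

Things in the scene. Friction and masses are not known exactly. Their poses are not given: they have to be found in the camera images.
- drying_box: Green metal box fixed to the bench, 316 (its x) x 345 (y, from -190 to +155) x 98 mm high. Origin on the bench under the axis of the six-cup carousel inside. The flat top has a round port towards -y of the axis; only the cup below the port can be reached. Yellow marks on the top beside the port show its two slots.
- port (a point): Centre of the port, 101 mm up, level with the top of its steel rim; axes as the box, carousel axis 104 mm towards +y. Opening radius 62 mm; rim out to 76 mm, its underside 92 mm above the bench. At the +x and -x sides the rim has slots 32 mm wide, out to radius 76 mm. Stops below the rim halt the cap's lugs about 0.1 rad anticlockwise past the slots
- cap: Loose red bayonet cap, 0.3 kg, closing the port. Origin: centre of underside (83 mm up in the port). Plug radius 57, 18 high; lugs at its +x, -x: 16 wide, 6 thick, out to radius 71. Flange radius 72, z 18-25. Black bar handle along x: 70 long, 14 thick, z 25-59. Starts turned 0.7-1.3 rad clockwise; turn anticlockwise till its x lies along the box's x (within 0.1 rad), lift out. Little friction.
- mat: Blue felt mat fixed on the bench, 190 x 190 x 4 mm, origin at the centre of its underside
- carousel (a joint): Angle of the carousel in rad, grows clockwise seen from above, starts at 0. It has six detents, one every 1.0472 rad (60 degrees) either way from 0; let go less than about 0.45 rad from a detent it snaps into it. Peak detent torque about 0.09 N m. Turns freely either way for a full turn from 0. At every detent one cup stands under the port
- index_knob (a point): On the carousel's axis at the middle of the index knob's bar, 126 mm above the bench. The bar is black, 44 long (along this point's x axis, white mark at its +x end), 14 thick, its top 138 mm and its foot disc (radius 22 mm) 106 mm above the bench; it turns with the carousel, one to one
- cup0 (a point): Centre of the floor of carousel cup 0, 30 mm above the bench, 104 mm from the carousel's axis. Round white cup, inner radius 35 mm, rim 14 mm high, empty at the start. It stands under the port at joint 0.
- cup1 (a point): Centre of the floor of carousel cup 1, 30 mm above the bench, 104 mm from the carousel's axis. Round white cup, inner radius 35 mm, rim 14 mm high, empty at the start. It stands under the port at joint 1*1.0472 (or 5 step(s) the other way).
- cup2 (a point): Centre of the floor of carousel cup 2, 30 mm above the bench, 104 mm from the carousel's axis. Round white cup, inner radius 35 mm, rim 14 mm high, empty at the start. It stands under the port at joint 2*1.0472 (or 4 step(s) the other way).
- cup3 (a point): Centre of the floor of carousel cup 3, 30 mm above the bench, 104 mm from the carousel's axis. Round white cup, inner radius 35 mm, rim 14 mm high, empty at the start. It stands under the port at joint 3*1.0472 (or 3 step(s) the other way).
- cup4 (a point): Centre of the floor of carousel cup 4, 30 mm above the bench, 104 mm from the carousel's axis. Round white cup, inner radius 35 mm, rim 14 mm high, empty at the start. It stands under the port at joint 4*1.0472 (or 2 step(s) the other way).
- cup5 (a point): Centre of the floor of carousel cup 5, 30 mm above the bench, 104 mm from the carousel's axis. Round white cup, inner radius 35 mm, rim 14 mm high, empty at the start. It stands under the port at joint 5*1.0472 (or 1 step(s) the other way).
- finial0: Turned wooden finial (may be absent), 45 g, 48 mm tall: square foot 34 x 34 x 16 mm, above it a round body of 30 mm diameter to the top. Origin on its axis at mid-height (24 mm above its underside), z axis up through the round end; starts standing on the bench. Standing in a cup its origin is 54 mm above the bench, well clear of the deck
- finial1: Turned wooden finial (may be absent), 45 g, 48 mm tall: square foot 34 x 34 x 16 mm, above it a round body of 30 mm diameter to the top. Origin on its axis at mid-height (24 mm above its underside), z axis up through the round end; starts standing on the bench. Standing in a cup its origin is 54 mm above the bench, well clear of the deck
- finial2: Turned wooden finial (may be absent), 45 g, 48 mm tall: square foot 34 x 34 x 16 mm, above it a round body of 30 mm diameter to the top. Origin on its axis at mid-height (24 mm above its underside), z axis up through the round end; starts standing on the bench. Standing in a cup its origin is 54 mm above the bench, well clear of the deck
- finial3: Turned wooden finial (may be absent), 45 g, 48 mm tall: square foot 34 x 34 x 16 mm, above it a round body of 30 mm diameter to the top. Origin on its axis at mid-height (24 mm above its underside), z axis up through the round end; starts standing on the bench. Standing in a cup its origin is 54 mm above the bench, well clear of the deck
- finial4: Turned wooden finial (may be absent), 45 g, 48 mm tall: square foot 34 x 34 x 16 mm, above it a round body of 30 mm diameter to the top. Origin on its axis at mid-height (24 mm above its underside), z axis up through the round end; starts standing on the bench. Standing in a cup its origin is 54 mm above the bench, well clear of the deck
- mallet: Carver's wooden mallet lying on the bench beyond the box, head 68 mm diameter x 120 mm, handle 170 mm; bystander, origin on the bench under the inner end of the head
- oil_jar: Closed amber glass jar of oil, 64 mm diameter, 90 mm high, left of the box; bystander, origin at the centre of its underside
- oilstone: Grey oilstone, 50 x 150 x 25 mm, near right on the bench; bystander, origin at the centre of its underside
Things that resemble listed ones, but are neither listed nor needed, are in the scene too. What is shaped like the finial0 but pink is not meant. Leave any turquoise look-alike of the finial4 alone.

How it is judged:
By the outcome, as a careful person would: the job done as asked, in the order asked, and still so for the second after the job is handed in, with the robot touching nothing.
Of finial0, finial1, finial2, finial3, finial4 only 3 to 5 are there at a start; the rules pass over those that are not, and their reading is None.
At some moment in a run one of finial0, finial1, finial2, finial3, finial4 may be knocked a few centimetres aside while the robot is not near it.
Once in a run the grip may slacken for a moment while it holds something.
It also fails if it takes over 210 s, if anything falls off the work surface, if the arm or the gripper's body presses on something with over 40 N, if the wrist force passes 120 N, or if a joint passes its speed limit or range.

## Robot

A 6-joint arm with a two-finger parallel gripper is mounted at the origin on the work surface. World frame = base frame: x ahead of the robot, y to its left, z up, the work surface at z = 0. Lengths are in m, angles in rad, forces in N, time in s.
With the tool pointing down it reaches from about 0.225 to 0.875 m from the base axis. Payload 3.4 kg.
Tool frame: the origin (TCP) lies at the very end of the fingers, on their centre line; the grasp point (between the pads) lies 19 mm behind it; z points along the fingers, y is the line along which they close (so a half turn about z gives the same grasp; the last joint's range is limited). The gripper opens to 85 mm and grips with 20 to 120 N. Pads are 22 mm wide; open, the fingers measure 114 mm over their backs; the gripper's body (76 mm by 85 mm) begins 54 mm behind the grasp point. The pads swing forward as they close: fully open they stand 13 mm farther back than shut.
Start: joints at [-1.316, 0.276, 1.505, -0, 1.361, -0.121], TCP at [0.211, -0.535, 0.193] pointing down, gripper open.
Joint ranges: [-2.89, 2.89], [-0.75, 2.08], [0.22, 2.7], [-1.18, 4.32], [0.11, 2.71], [-2.7, 2.7]. Speed limits (rad/s): [2.57, 2.57, 3.14, 3.14, 3.14, 3.14].

## Interface

Orientations are given as a unit quaternion [w, x, y, z].
In Python, from plant import * gives the robot as it stands.
- The arm moves only by the shell command python3 -m creep 'ROWS' [FORCE]. ROWS is JSON, a list that holds one entry, the list of rows, each a list of 5 numbers: the shift along the tool's x, y, z as a fraction of full scale, then the turn about the tool's z as a fraction of full scale, then the opening, from -1 (shut) to 1 (fully open). A call has 1 to 8 rows; each row is the pose to reach, as a shift and turn from the pose commanded when the call began, along the tool's axes at that moment, turning the shorter way round; what a row does not reach only later rows make up. Full scale, the value 1, is 0.1 m for a shift and 2 pi rad for a turn. A row lasts 1/10 s, in which the tool goes at most 50 mm and 8.59 degrees, less where a joint would pass 70% of its speed; a pose out of reach is approached as far as the arm can. A call with a number of a shift or a turn outside -1 to 1 is refused whole. A call with a gripper value outside its range is refused whole. The fingers move at their own pace and stop on an object; FORCE is the grip in N (left out, the last holds). Time passes only in rows, so rows that repeat a pose let the fingers close. It gives the time, the measured TCP pose, the force, the opening and the grip force at its end, in the units of the state.
- sense(): the state, without advancing time (a new reading comes with each control period).
- camera(name): name is "scene" or "top" or "wrist"; returns (picture, depth): 480x640x3 uint8, red, green, blue; 480x640 float32, m along the optical axis (not along the pixel's ray), 0 where there is no reading.
- calibration(name): a dict with "camera_matrix" (3x3 intrinsics, pixels), "R" (3x3) and "t" (3): a world point X has camera coordinates R X + t. Camera axes: x right, y down, z forward; pixel columns grow to the right and rows downward; lengths in m; the calibration is good to about 2 mm. A picture is of the moment at which its call begins: read the wrist's pose just before it. calibration takes no time and is no camera call; for the wrist camera it gives the pose at the moment of the call.
- job_done(): hands the job in; it is judged then, once.
The state is a dict: "time": time; "qpos": joint angles; "joint_velocities": joint speeds; "tau": joint torques, N m; "eef_pos": TCP position; "ee_rot": TCP orientation; "contact_force": force on the tool from outside, world axes, zero at the start; "moment": the same for the moment, N m; "finger_gap": opening from 0.0 (shut) to 1.0 (fully open); "finger_force": force on a finger pad.
Only numpy, scipy, OpenCV 4.12 (cv2) and the standard library are available. Lean on these libraries where they do the work, as an engineer would, in place of code of your own. Each camera call takes 0.05 s, during which the arm holds its last target. There are 200 camera calls.

## Working session

There is one attempt and no reset: what is moved stays moved. The work goes in short steps, Python scripts to look and compute and a shell command to move; the robot and the scene stay as the last step left them, time stands still between calls to the robot, and variables do not carry over. Pictures are saved under pics/ and viewed, at most 14 in all, crops included, and the job is handed in when it is done.

```bash
ls; mkdir -p pics
python3 - <<'E'
from plant import *
import cv2,numpy as np
s=sense();print(s['time'],s['eef_pos'],s['ee_rot'],s['finger_gap'])
for n in("top","scene"):
    im,d=camera(n);cv2.imwrite(f"pics/{n}0.png",im[:,:,::-1]);np.savez(f"{n}0.npz",im=im,d=d)
    c=calibration(n);print(n,c['camera_matrix'].tolist(),np.round(c['R'],3).tolist(),c['t'])
E
```

```text
pics
0.0 [ 0.21088099 -0.53431726  0.19252316] [-9.05711513e-04  9.82397415e-01  1.86800686e-01 -5.37967854e-05] 1.0008775539181702
top [[458.8391390852636, 0.0, 315.45679666675346], [0.0, 458.8391390852636, 243.64286063112414], [0.0, 0.0, 1.0]] [[-0.013, -1.0, 0.019], [-0.982, 0.009, -0.187], [0.186, -0.021, -0.982]] [0.00659919 0.55824865 1.22039747]
scene [[526.5502682406814, 0.0, 320.3828338975915], [0.0, 526.5502682406814, 246.91450912714896], [0.0, 0.0, 1.0]] [[0.048, 0.999, -0.0], [0.828, -0.04, -0.559], [-0.558, 0.027, -0.829]] [-0.02347719 -0.41802515  1.66115805]
```

View pics/top0.png

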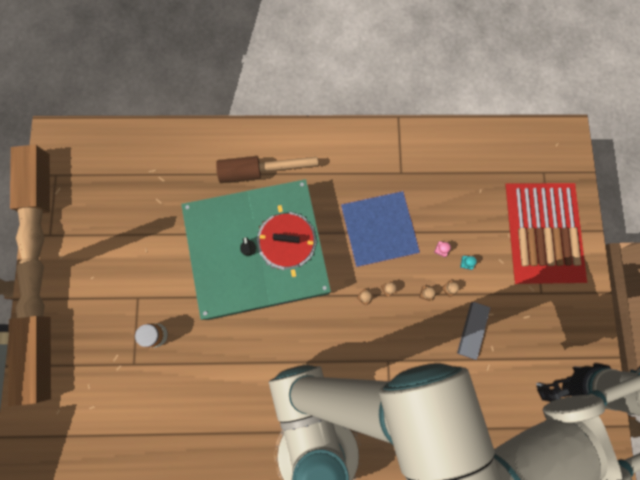

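View pics/scene0.png

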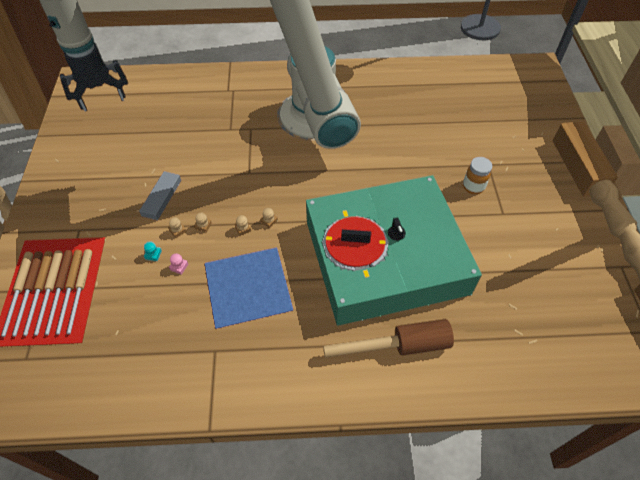

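```bash
cat > h.py <<'E'
import numpy as np,cv2
from plant import *
def ray(c,u,v,z):
    K,R,t=np.array(c['camera_matrix']),np.array(c['R']),np.array(c['t'])
    d=R.T@np.linalg.inv(K)@np.array([u,v,1.]);o=-R.T@t
    return o+d*(z-o[2])/d[2]
def blobs(im,lo,hi,amin,win=None):
    m=cv2.inRange(cv2.cvtColor(im,cv2.COLOR_RGB2HSV),np.array(lo),np.array(hi))
    if win: k=np.zeros_like(m);k[win[1]:win[3],win[0]:win[2]]=1;m=m*k
    n,l,s,c=cv2.connectedComponentsWithStats(m)
    return [(s[i,4],c[i],np.argwhere(l==i)[:,::-1]) for i in range(1,n) if s[i,4]>=amin]
def tool():
    s=sense();q=s['ee_rot'];return s,2*np.arctan2(q[2],q[1])
E
python3 - <<'E'
from h import *
for n,w in(("top",(180,170,480,330)),("scene",(130,170,480,330))):
    im=np.load(n+"0.npz")['im'];c=calibration(n)
    for nm,lo,hi,a,z in(("yel",(22,150,150),(35,255,255),5,.1),("red",(0,180,120),(8,255,255),200,.108),("blk",(0,0,0),(180,255,45),30,.138),("blue",(108,120,60),(125,255,255),500,.004),("green",(65,80,40),(90,200,200),1000,.098),("wood",(8,60,170),(22,200,255),20,.03),("pink",(150,60,100),(175,255,255),20,.03),("turq",(85,150,100),(95,255,255),20,.03)):
        for A,p,pts in blobs(im,lo,hi,a,w):
            X=np.array([ray(c,u,v,z)[:2] for u,v in pts]);r=cv2.minAreaRect(X.astype(np.float32))
            print(n,nm,A,p.round(1),ray(c,*p,z)[:2].round(4),'rect',np.round(r[0],3),np.round(r[1],3),round(r[2],1))
im=cv2.imread("pics/top0.png");a=cv2.resize(im[180:320,175:345],None,fx=4,fy=4,interpolation=2)[:,:400+280]
cv2.imwrite("pics/c1.png",a)
E
```

```text
top yel 12 [279.8 208.2] [0.6476 0.0968] rect [0.648 0.096] [0.011 0.005] 0.1
top yel 13 [293. 273.] [0.4711 0.0616] rect [0.471 0.062] [0.005 0.011] 89.8
top red 1656 [285.8 240.2] [0.5578 0.0802] rect [0.56 0.08] [0.133 0.133] 89.4
top blk 109 [249.4 247.9] [0.5325 0.1723] rect [0.533 0.173] [0.03  0.031] 45.6
top green 11315 [246.1 251.9] [0.529  0.1861] rect [0.54  0.163] [0.313 0.339] 11.4
top wood 132 [338.8 170.2] [ 0.7798 -0.0708] rect [ 0.779 -0.094] [0.295 0.003] 89.7
top wood 38 [414.8 200.2] [ 0.6875 -0.2887] rect [ 0.687 -0.288] [0.038 0.009] 89.6
top wood 39 [428.3 200.1] [ 0.6878 -0.3279] rect [ 0.688 -0.33 ] [0.035 0.012] 89.6
top wood 127 [431.6 224.8] [ 0.6144 -0.3331] rect [ 0.614 -0.339] [0.107 0.012] 89.5
top wood 30 [261.9 236.1] [0.5857 0.151 ] rect [0.586 0.151] [0.017 0.012] 89.5
top wood 253 [445.1 237.1] [ 0.5782 -0.3695] rect [ 0.574 -0.379] [0.175 0.02 ] 89.5
top wood 156 [183.3 247.8] [0.5541 0.3707] rect [0.557 0.369] [0.058 0.022] 2.4
top wood 28 [309.7 242. ] [0.5674 0.0162] rect [0.567 0.017] [0.014 0.012] 89.5
top wood 224 [468.  248.5] [ 0.5446 -0.
[... 3374 characters left out ...]
 ] [0.023 0.097] 0.7
scene wood 241 [275.2 317.1] [ 0.7176 -0.1171] rect [ 0.728 -0.141] [0.044 0.161] 21.1
scene wood 49 [137.9 306.7] [ 0.6746 -0.4419] rect [ 0.674 -0.441] [0.011 0.04 ] 1.9
scene wood 42 [158.3 306. ] [ 0.6752 -0.394 ] rect [ 0.675 -0.394] [0.009 0.05 ] 1.3
scene wood 520 [190.  319.2] [ 0.7136 -0.3156] rect [ 0.712 -0.329] [0.05  0.137] 0.5
scene wood 20 [456.8 318.4] [0.7416 0.3069] rect [0.743 0.306] [0.009 0.019] 16.5
scene wood 54 [471.  318.1] [0.7424 0.3403] rect [0.742 0.339] [0.009 0.042] 2.9
scene pink 251 [177.6 263.4] [ 0.5573 -0.3606] rect [ 0.556 -0.362] [0.05  0.047] 64.3
scene turq 208 [151.4 250.9] [ 0.5165 -0.4307] rect [ 0.515 -0.431] [0.045 0.05 ] 79.1
```

View pics/c1.png

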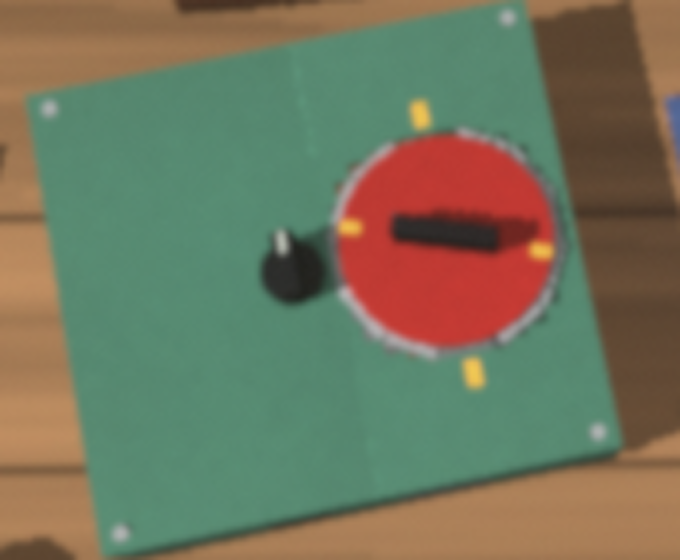

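```bash
for i in 1; do
python3 -m creep '[[[0.2,-0.2,-0.3,0,1],[0.45,-0.4,-0.6,0,1],[0.7,-0.58,-0.9,0,1],[0.88,-0.73,-1,0,1]]]'
python3 -m creep '[[[0.3,-0.25,0,0,1],[0.6,-0.5,0,0,1],[0.88,-0.73,0,0,1]]]'
python3 -m creep '[[[0.3,-0.25,0,0,1],[0.6,-0.5,0,0,1],[0.88,-0.73,0,0,1]]]'
python3 -m creep '[[[0.3,-0.25,0,0,1],[0.6,-0.5,0,0,1],[0.88,-0.73,0,0,1]]]'
python3 -m creep '[[[0.3,-0.25,0,0,1],[0.6,-0.5,0,0,1],[0.88,-0.73,0,0,1],[0.88,-0.73,0,0,1]]]'
python3 -m creep '[[[0,0,0,-0.02,1],[0,0,0,-0.04,1],[0,0,0,-0.06,1],[0,0,0,-0.08,1],[0,0,0,-0.1,1],[0,0,0,-0.12,1],[0,0,0,-0.14,1],[0,0,0,-0.168,1]]]'
python3 -m creep '[[[0,0,0,-0.01,1],[0,0,0,0,1]]]'
done
python3 - <<'E'
from h import *
s,p=tool();print(s['time'],s['eef_pos'],p,s['qpos'])
c=calibration("wrist");im,d=camera("wrist");cv2.imwrite("pics/w1.png",im[:,:,::-1])
print(np.round(c['R'],3),c['t'],c['camera_matrix'])
for n in("top","scene"):
    im,d=camera(n);cv2.imwrite(f"pics/{n}1.png",im[:,:,::-1]);np.savez(f"{n}1.npz",im=im,d=d)
E
```

```text
time: 0.5
eef_pos: [0.2674, -0.4344, 0.2964]
ee_rot: [0.002, 0.982, 0.187, 0.001]
contact_force: [0.7, 0.1, 0.4]
finger_gap: 1.004
finger_force: 0.0
time: 0.8
eef_pos: [0.3215, -0.3328, 0.2932]
ee_rot: [-0.0, 0.982, 0.187, 0.0]
contact_force: [1.3, 0.5, -0.2]
finger_gap: 0.998
finger_force: 0.0
time: 1.1
eef_pos: [0.3765, -0.2324, 0.2931]
ee_rot: [-0.0, 0.982, 0.187, -0.0]
contact_force: [0.9, -0.0, 0.0]
finger_gap: 1.0
finger_force: 0.0
time: 1.4
eef_pos: [0.4316, -0.1323, 0.2931]
ee_rot: [-0.0, 0.982, 0.187, -0.0]
contact_force: [0.5, 0.4, -0.4]
finger_gap: 1.004
finger_force: 0.0
time: 1.8
eef_pos: [0.4877, -0.0302, 0.2927]
ee_rot: [-0.001, 0.982, 0.189, 0.0]
contact_force: [-1.0, -0.5, 0.6]
finger_gap: 1.002
finger_force: 0.0
time: 2.6
eef_pos: [0.4857, -0.0347, 0.293]
ee_rot: [-0.0, 0.761, 0.648, -0.001]
contact_force: [0.1, 0.3, -0.4]
finger_gap: 0.999
finger_force: 0.0
time: 2.8
eef_pos: [0.4857, -0.0347, 0.293]
ee_rot: [-0.0, 0.763, 0.646, -0.001]
contact_force: [0.2, -0.4, -0.4]
finger_gap: 1.002
finger_force: 0.0
2.8 [ 0.48568368 -0.03465997  0.29304507] 1.4041884421229933 [-2.13709811e-01  9.93170639e-02  1.48943763e+00 -6.57170988e-04
  1.55382942e+00 -4.70904513e-02]
[[ 0.986 -0.165 -0.001]
 [-0.159 -0.951  0.264]
 [-0.045 -0.26  -0.964]] [-0.48457521 -0.0163998   0.48566893] [[419.31868167   0.         320.81535699]
 [  0.         419.31868167 233.02537074]
 [  0.           0.           1.        ]]
```

View pics/w1.png

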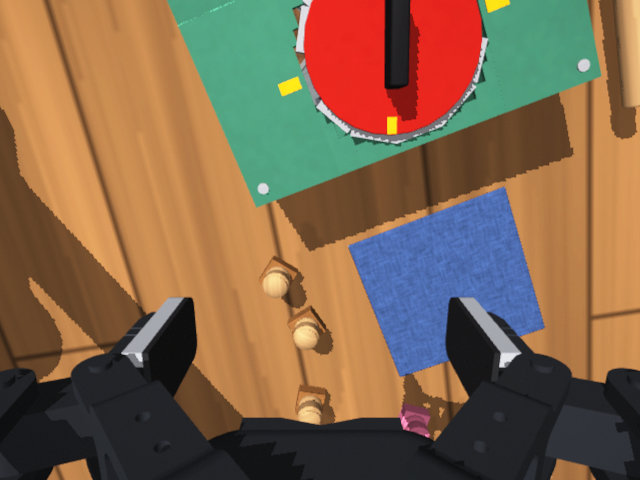

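```bash
python3 -m creep '[[[0.2,0.2,0,0,1],[0.4,0.4,0,0,1],[0.6,0.5,0,0,1],[0.6,0.5,0,0,1]]]' >/dev/null
python3 - <<'E'
from h import *
s,p=tool();print(s['time'],s['eef_pos'],p)
c=calibration("wrist");im,d=camera("wrist");cv2.imwrite("pics/w2.png",im[:,:,::-1])
np.savez("w2.npz",im=im,d=d)
for nm,lo,hi,a,z in(("yel",(22,150,150),(35,255,255),40,.098),("red",(0,180,120),(8,255,255),2000,.108),("blk",(0,0,0),(180,255,45),300,.142),("blue",(105,100,60),(125,255,255),2000,.004),("pink",(150,60,100),(175,255,255),80,.048)):
    for A,q,pts in blobs(im,lo,hi,a):
        X=np.array([ray(c,u,v,z)[:2] for u,v in pts]);r=cv2.minAreaRect(X.astype(np.float32))
        e=cv2.minEnclosingCircle(X.astype(np.float32))
        print(nm,A,q.round(1),ray(c,*q,z)[:2].round(4),'rect',np.round(r[0],4),np.round(r[1],3),round(r[2],1),'circ',np.round(e[0],4),round(e[1],4))
E
```

```text
3.35 [0.5468014  0.01842874 0.29257954] 1.4084806459465682
yel 182 [326.4  41.2] [0.5719 0.1437] rect [0.572  0.1438] [0.014 0.007] 80.8 circ [0.5716 0.1439] 0.0077
yel 271 [428.2  84.6] [0.6512 0.0966] rect [0.6512 0.0966] [0.018 0.01 ] 11.3 circ [0.6514 0.0962] 0.0099
yel 237 [232.6 160.8] [0.4749 0.061 ] rect [0.4749 0.061 ] [0.018 0.01 ] 11.3 circ [0.4752 0.0609] 0.0098
yel 134 [330.  198.9] [0.5544 0.0135] rect [0.5545 0.0138] [0.014 0.007] 80.9 circ [0.5544 0.0134] 0.0075
red 21030 [328.3 118.9] [0.5637 0.0826] rect [0.5634 0.0788] [0.141 0.14 ] 78.0 circ [0.5631 0.0788] 0.0712
blk 1165 [282.4  11. ] [0.5425 0.1613] rect [0.5414 0.1598] [0.017 0.04 ] 80.7 circ [0.5428 0.1684] 0.0199
blk 1552 [329.3 122.5] [0.5634 0.08  ] rect [0.5632 0.0788] [0.068 0.013] 82.3 circ [0.5632 0.0788] 0.0344
blk 52541 [306.8 420.2] [ 0.5013 -0.1804] rect [ 0.5169 -0.1549] [0.19 0.62] 80.8 circ [ 0.5017 -0.2487] 0.3101
blue 17807 [392.4 328.9] [ 0.6043 -0.177 ] rect [ 0.6158 -0.1877] [0.187 0.188] 12.2 circ [ 0.6157 -0.1879] 0.1316
```

View pics/w2.png

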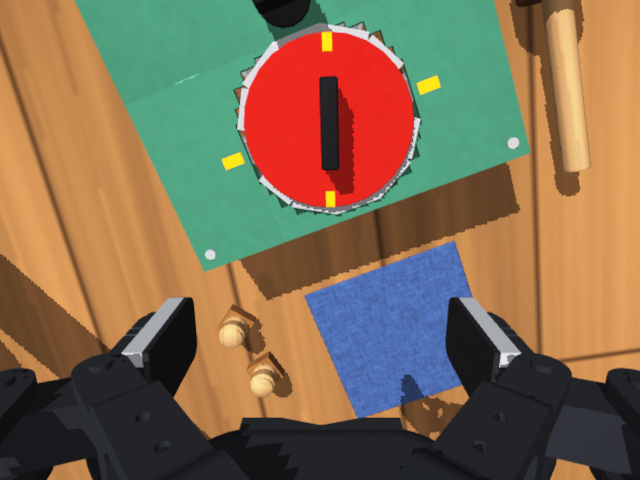

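```bash
python3 -m creep '[[[0.3,0.03,0,-0.002,1],[0.62,0.064,0,-0.0044,1],[0.62,0.064,0.3,-0.0044,1],[0.62,0.064,0.6,-0.0044,1],[0.62,0.064,0.9,-0.0044,1],[0.62,0.064,1,-0.0044,1]]]' >/dev/null
python3 -m creep '[[[0,0,0.2,0,1],[0,0,0.4,0,1],[0,0,0.6,0,1],[0,0,0.77,0,1],[0,0,0.77,0,1]]]' 60
python3 -m creep '[[[0,0,0,0,-1],[0,0,0,0,-1],[0,0,0,0,-1],[0,0,0,0,-1],[0,0,0,0,-1],[0,0,0,0,-1],[0,0,0,0,-1],[0,0,0,0,-1]]]' 60
python3 -m creep '[[[0,0,0,-0.01,-1],[0,0,0,-0.02,-1],[0,0,0,-0.03,-1],[0,0,0,-0.03,-1]]]' 60
python3 -c "
from h import *
s,p=tool();print(p,s['contact_force'],s['moment'],s['qpos'])"
```

```text
time: 4.5
eef_pos: [0.5604, 0.0763, 0.1151]
ee_rot: [-0.001, 0.754, 0.657, -0.002]
contact_force: [0.0, -0.6, -0.6]
finger_gap: 1.002
finger_force: 0.0
time: 5.3
eef_pos: [0.562, 0.0772, 0.1164]
ee_rot: [0.0, 0.754, 0.657, -0.0]
contact_force: [-0.6, 0.5, -0.6]
finger_gap: -0.002
finger_force: 0.0
time: 5.7
eef_pos: [0.5621, 0.0772, 0.1163]
ee_rot: [0.0, 0.689, 0.725, -0.0]
contact_force: [0.6, -0.2, -0.1]
finger_gap: 0.001
finger_force: 0.0
1.6214683768337412 [ 0.5580873  -0.19181431 -0.13623559] [ 0.04956062  0.02337463 -0.05238193] [ 1.38488472e-02  3.17810044e-01  1.64376129e+00 -8.51139705e-05
  1.18009445e+00 -3.67907854e-02]
```

Run:
```python
from h import *
im,d=camera("wrist");cv2.imwrite("pics/w3.png",im[:,:,::-1])
```

```text
(no output)
```

View pics/w3.png

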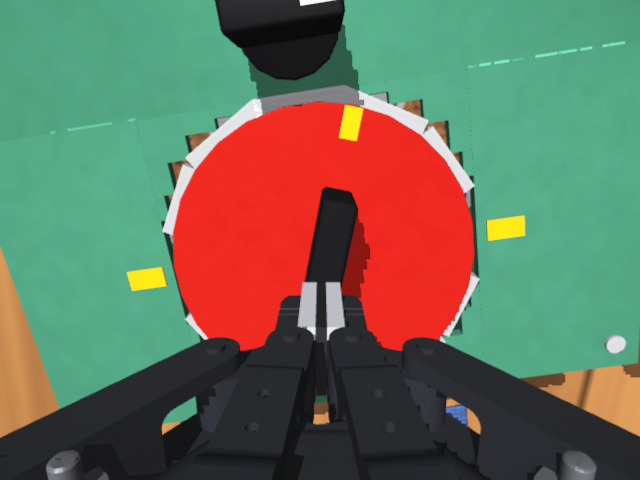

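Run:
```python
from h import *
s,p=tool();c=calibration("wrist");im,d=camera("wrist")
K,R,t=np.array(c['camera_matrix']),np.array(c['R']),np.array(c['t'])
for n,u,v in(("handle",335,210),("handle",330,250),("handle",325,270),("red",250,220),("red",400,180),("green",560,150),("bench",30,420),("knob",270,10),("tipL",309,300),("tipR",333,300)):
    z=d[v,u];X=R.T@(np.linalg.inv(K)@[u,v,1]*z-t);print(n,z,X.round(4))
print(s['eef_pos'],s['finger_gap'],'TCP pix',K@(R@s['eef_pos']+t)/(R@s['eef_pos']+t)[2])
```

```text
handle 0.15833883 [0.5659 0.1104 0.1404]
handle 0.16177408 [0.5649 0.0947 0.1411]
handle 0.16404067 [0.5634 0.0864 0.141 ]
red 0.19442163 [0.5284 0.0964 0.1063]
red 0.18990618 [0.5961 0.1183 0.1059]
green 0.19445394 [0.6704 0.1349 0.0977]
bench 0.3511509 [ 0.3278 -0.1121 -0.0019]
knob 0.14365718 [0.5397 0.1783 0.1367]
tipL 0.1329535 [0.558  0.0878 0.1728]
tipR 0.13402142 [0.5656 0.0877 0.1718]
[0.56205705 0.07715691 0.11631273] 0.0020177483590320187 TCP pix [320.46752824 269.98328851   1.        ]
```

Run:
```python
from h import *
s,p=tool();c=calibration("wrist");im,d=camera("wrist")
K,R,t=np.array(c['camera_matrix']),np.array(c['R']),np.array(c['t'])
print('cam',-R.T@t, s['eef_pos'])
for u,v in [(309,280),(309,284),(309,290),(309,310),(309,325),(309,340),(309,360),(295,310),(320,284),(321,300),(321,340)]:
    z=d[v,u];X=R.T@(np.linalg.inv(K)@[u,v,1]*z-t);print(u,v,z,X.round(4),im[v,u])
d=np.load("w2.npz")['d']
```

```text
cam [0.55896443 0.14344189 0.29542911] [0.56205626 0.07717153 0.11631929]
309 280 0.16541538 [0.5573 0.0818 0.1408] [30 30 32]
309 284 0.14686894 [0.5576 0.0873 0.1585] [189 190 197]
309 290 0.13980938 [0.5577 0.0881 0.1656] [188 190 196]
309 310 0.126828 [0.5582 0.0874 0.1792] [188 190 196]
309 325 0.11803278 [0.5584 0.0872 0.1884] [187 189 196]
309 340 0.10748031 [0.5586 0.0886 0.199 ] [40 42 45]
309 360 0.100645855 [0.5589 0.0874 0.2064] [22 23 25]
295 310 0.13610989 [0.5536 0.0831 0.1707] [42 44 45]
320 284 0.14610295 [0.5614 0.0878 0.1592] [36 35 38]
321 300 0.13359761 [0.5618 0.0877 0.1722] [36 35 37]
321 340 0.117369905 [0.562  0.0837 0.1901] [56 56 60]
```

```bash
python3 -m creep '[[[0,0.008,0,0.01,1],[0,0.008,0,0.02,1],[0,0.008,0,0.03,1],[0,0.008,0,0.03,1],[0,0.008,0,0.03,1],[0,0.008,0,0.03,1]]]' 60
python3 -m creep '[[[0,0,0.1,0,1],[0,0,0.2,0,1],[0,0,0.3,0,1],[0,0,0.38,0,1],[0,0,0.38,0,1]]]' 60
python3 -m creep '[[[0,0,0,0,-1],[0,0,0,0,-1],[0,0,0,0,-1],[0,0,0,0,-1],[0,0,0,0,-1],[0,0,0,0,-1],[0,0,0,0,-1],[0,0,0,0,-1]]]' 60
python3 -c "
from h import *
s,p=tool();print(p,s['contact_force'],s['moment'],s['qpos'])"
```

```text
time: 6.45
eef_pos: [0.5629, 0.0772, 0.1164]
ee_rot: [0.0, 0.754, 0.657, -0.0]
contact_force: [-0.0, -0.5, -0.3]
finger_gap: 0.993
finger_force: 0.0
time: 6.95
eef_pos: [0.5615, 0.0772, 0.0765]
ee_rot: [-0.001, 0.754, 0.657, -0.001]
contact_force: [0.2, 0.8, 0.2]
finger_gap: 1.0
finger_force: 0.0
time: 7.75
eef_pos: [0.5631, 0.0772, 0.0789]
ee_rot: [0.0, 0.754, 0.657, 0.0]
contact_force: [-1.1, 0.6, 4.6]
finger_gap: 0.155
finger_force: 60.6
1.4330830476524377 [-1.0532346   0.61861706  4.62104633] [ 0.02951961  0.16320867 -0.03456593] [ 1.39327168e-02  3.52141531e-01  1.69450389e+00 -5.08186133e-05
  1.09431359e+00  1.51669290e-01]
```

```bash
cat > st.py <<'E'
from h import *
s,p=tool();print('phi',round(p%6.2832,3),'F',s['contact_force'].round(1) if hasattr(s['contact_force'],'round') else s['contact_force'],'Mz',np.round(s['moment'],2),'gap',s['finger_gap'],'pos',np.round(s['eef_pos'],4),'t',s['time'])
E
python3 -m creep '[[[0,0,-0.01,-0.01,-1],[0,0,-0.01,-0.02,-1],[0,0,-0.01,-0.03,-1],[0,0,-0.01,-0.03,-1]]]' >/dev/null; python3 st.py
python3 -m creep '[[[0,0,0,-0.01,-1],[0,0,0,-0.02,-1],[0,0,0,-0.03,-1],[0,0,0,-0.04,-1],[0,0,0,-0.05,-1],[0,0,0,-0.06,-1],[0,0,0,-0.07,-1],[0,0,0,-0.07,-1]]]' >/dev/null; python3 st.py
python3 - <<'E'
from h import *
im,d=camera("wrist");cv2.imwrite("pics/w4.png",im[:,:,::-1])
E
```

```text
phi 1.622 F [-0.2 -0.1 -0.4] Mz [-0.   -0.06  0.08] gap 0.15554278489773676 pos [0.5627 0.0771 0.0789] t 8.15
phi 2.06 F [ 0.7  0.5 -1.8] Mz [ 0.08 -0.06  0.08] gap 0.15218168158541046 pos [0.5627 0.0772 0.0789] t 8.95
```

View pics/w4.png

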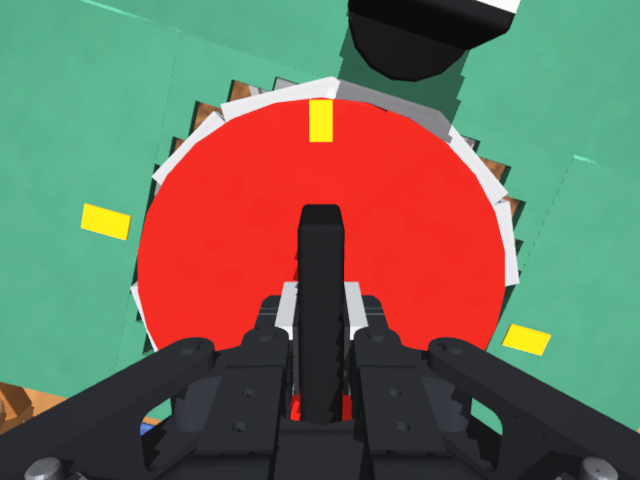

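```bash
python3 -m creep '[[[0,0,0,-0.013,-1],[0,0,0,-0.026,-1],[0,0,0,-0.039,-1],[0,0,0,-0.052,-1],[0,0,0,-0.065,-1],[0,0,0,-0.078,-1],[0,0,0,-0.09,-1],[0,0,0,-0.1,-1]]]' >/dev/null; python3 st.py
python3 -m creep '[[[0,0,0,-0.013,-1],[0,0,0,-0.026,-1],[0,0,0,-0.039,-1],[0,0,0,-0.052,-1],[0,0,0,-0.065,-1],[0,0,0,-0.078,-1],[0,0,0,-0.08,-1],[0,0,0,-0.08,-1]]]' >/dev/null; python3 st.py
```

```text
phi 2.69 F [-1.2 -0.2 -2.6] Mz [ 0.02 -0.09 -0.01] gap 0.15218962214888182 pos [0.5626 0.077  0.0789] t 9.8
phi 3.19 F [ 0.1 -0.5 -3.5] Mz [-0.07 -0.02 -0.05] gap 0.14912819344764963 pos [0.5625 0.0772 0.0789] t 10.6
```

```bash
python3 -m creep '[[[0,0,0,-0.012,-1],[0,0,0,-0.024,-1],[0,0,0,-0.024,-1]]]' >/dev/null; python3 st.py
python3 -m creep '[[[0,0,-0.02,0,-1],[0,0,-0.04,0,-1],[0,0,-0.06,0,-1],[0,0,-0.06,0,-1]]]' >/dev/null; python3 st.py
python3 - <<'E'
from h import *
im,d=camera("wrist");cv2.imwrite("pics/w5.png",im[:,:,::-1])
E
```

```text
phi 3.341 F [-1.   0.8 -3.3] Mz [-0.01 -0.   -0.01] gap 0.15129321243966284 pos [0.5625 0.0772 0.079 ] t 10.9
phi 3.343 F [-0.  -0.3 -3.5] Mz [-0.03 -0.    0.02] gap 0.15006272524733077 pos [0.5633 0.0772 0.0859] t 11.3
```

View pics/w5.png

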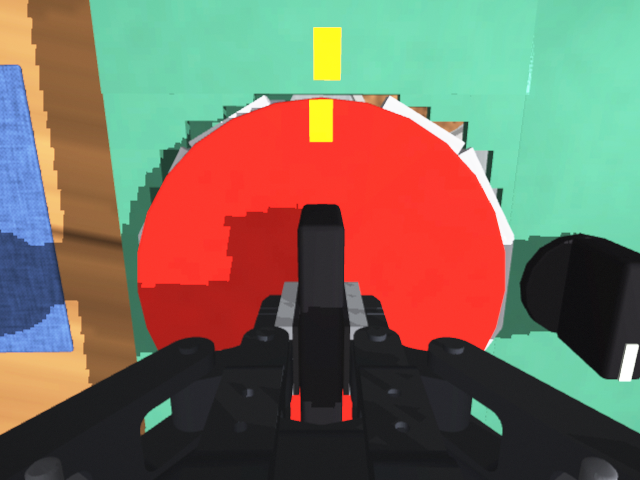

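```bash
python3 -m creep '[[[0,0,-0.15,0,-1],[0,0,-0.3,0,-1],[0,0,-0.45,0,-1],[0,0,-0.6,0,-1],[0,0,-0.6,0,-1]]]' 100 >/dev/null; python3 st.py
python3 -m creep '[[[0,-0.15,0,0,-1],[0,-0.35,0,0,-1],[0,-0.6,0,0,-1],[0,-0.8,0,0,-1],[0,-0.9,0,0,-1],[0,-0.9,0,0,-1]]]' >/dev/null
python3 -m creep '[[[0,-0.15,0,0,-1],[0,-0.35,0,0,-1],[0,-0.6,0,0,-1],[0,-0.8,0,0,-1],[0,-0.9,0,0,-1],[0,-0.9,0,0,-1]]]' >/dev/null
python3 -m creep '[[[0,-0.15,0,0,-1],[0,-0.35,0,0,-1],[0,-0.6,0,0,-1],[0,-0.8,0,0,-1],[0.01,-0.9,0,0,-1],[0.01,-0.9,0,0,-1]]]' >/dev/null; python3 st.py
```

```text
phi 3.343 F [ 0.5 -0.2 -3. ] Mz [ 0.01 -0.06 -0.03] gap 0.14580639808052076 pos [0.5646 0.0772 0.1475] t 11.85
phi 3.341 F [-0.   0.7 -4.1] Mz [0.03 0.01 0.01] gap 0.13940737623339255 pos [ 0.6161 -0.1893  0.1451] t 13.65
```

```bash
python3 -m creep '[[[0,0,0.2,0,-1],[0,0,0.4,0,-1],[0,0,0.6,0,-1],[0,0,0.8,0,-1],[0,0,1,0,-1],[0,0,1,0,-1]]]'  >/dev/null
python3 -m creep '[[[0,0,0.12,0,-1],[0,0,0.24,0,-1],[0,0,0.36,0,-1],[0,0,0.4,0,-1],[0,0,0.4,0,-1]]]' >/dev/null; python3 st.py
python3 -m creep '[[[0,0,0.02,0,-1],[0,0,0.03,0,-1],[0,0,0.03,0,-1]]]' >/dev/null; python3 st.py
python3 -m creep '[[[0,0,0.01,0,-1],[0,0,0.02,0,-1],[0,0,0.02,0,-1]]]' >/dev/null; python3 st.py
```

```text
phi 3.343 F [-0.3 -0.7 -4.2] Mz [ 0.03  0.02 -0.03] gap 0.1412389070337672 pos [ 0.6153 -0.1873  0.0044] t 14.75
phi 3.343 F [-0.5  0.1 -3. ] Mz [ 0.06 -0.02 -0.05] gap 0.1405005565414121 pos [ 0.6162 -0.1877  0.0027] t 15.05
phi 3.343 F [-0.1  0.1 -3.4] Mz [-0.05  0.04  0.02] gap 0.14082003066688498 pos [ 6.159e-01 -1.875e-01  3.000e-04] t 15.35
```

```bash
python3 -m creep '[[[0,0,0.01,0,-1],[0,0,0.015,0,-1],[0,0,0.015,0,-1]]]' >/dev/null; python3 st.py
python3 -m creep '[[[0,0,0.01,0,-1],[0,0,0.015,0,-1],[0,0,0.015,0,-1]]]' >/dev/null; python3 st.py
```

```text
phi 3.343 F [-2.3  0.6  4.9] Mz [0.21 0.42 0.02] gap 0.1478437400996301 pos [ 0.6161 -0.1876  0.    ] t 15.65
phi 3.343 F [-4.9  1.4 12.8] Mz [0.34 0.83 0.04] gap 0.1416265058065209 pos [ 0.6161 -0.1876  0.    ] t 15.95
```

```bash
python3 -m creep '[[[0,0,-0.02,0,-0.5],[0,0,-0.02,0,0],[0,0,-0.02,0,1],[0,0,-0.02,0,1],[0,0,-0.02,0,1],[0,0,-0.02,0,1],[0,0,-0.02,0,1]]]' >/dev/null; python3 st.py
python3 -m creep '[[[0,0,-0.2,0,1],[0,0,-0.5,0,1],[0,0,-0.8,0,1],[0,0,-1,0,1]]]'  >/dev/null
python3 -m creep '[[[0.1,0,-0.3,0,1],[0.2,0,-0.7,0,1],[0.3,0,-1,0,1],[0.3,0,-1,0,1]]]'  >/dev/null
python3 -m creep '[[[0,0.2,-0.3,0,1],[0,0.2,-0.7,0,1],[0,-0.4,-1,0,1],[0,-0.4,-1,0,1],[0,-0.4,-1,0,1]]]'  >/dev/null; python3 st.py
python3 - <<'E'
from h import *
c=calibration("wrist");im,d=camera("wrist");cv2.imwrite("pics/w6.png",im[:,:,::-1]);np.savez("w6.npz",im=im,d=d,R=c['R'],t=c['t'],K=c['camera_matrix'])
im,d=camera("top");c=calibration("top")
for A,q,pts in blobs(im,(0,180,120),(8,255,255),300,(330,180,500,280)): print('cap',A,q,ray(c,*q,.029))
E
```

```text
phi 3.343 F [ 0.5 -0.1  0.7] Mz [-0.03 -0.03  0.01] gap 1.001411013095091 pos [ 0.6159 -0.1875 -0.0008] t 16.65
phi 3.341 F [-0.4  0.3  0.6] Mz [-0.01 -0.01  0.01] gap 1.0041960566168506 pos [ 0.5954 -0.2351  0.2995] t 17.95
cap 1021 [375.043095   225.68854065] [ 0.61336029 -0.17083848  0.029     ]
```

View pics/w6.png

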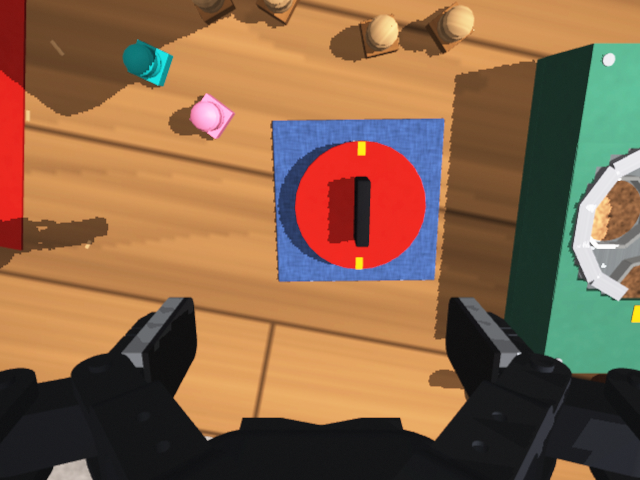

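```bash
python3 -m creep '[[[0.3,0,0,0,1],[0.6,0,0,0,1],[0.9,0,0,0,1],[0.9,0,0,0,1],[0.9,0,0,0,1]]]'  >/dev/null
cat > fin.py <<'E'
from h import *
def finials(show=True):
    s,p=tool();c=calibration("wrist");im,d=camera("wrist")
    K,R,t=np.array(c['camera_matrix']),np.array(c['R']),np.array(c['t'])
    v,u=np.mgrid[0:480,0:640];P=np.stack([(u-K[0,2])/K[0,0]*d,(v-K[1,2])/K[1,1]*d,d],-1)
    W=(P-t)@R
    hsv=cv2.cvtColor(im,cv2.COLOR_RGB2HSV)
    m=((d>.15)&(W[...,2]>.022)&(W[...,2]<.056)&(W[...,0]<.56)).astype(np.uint8)
    n,l,st,cc=cv2.connectedComponentsWithStats(m);out=[]
    for i in range(1,n):
        if st[i,4]<60: continue
        k=l==i;w=W[k];top=w[w[:,2]>.035]
        if len(top)<20: continue
        e=cv2.minEnclosingCircle(top[:,:2].astype(np.float32))
        print(st[i,4],cc[i].round(),'top',np.median(top[:,:2],0).round(4),'circ',np.round(e[0],4),round(e[1],4),'zmax',w[:,2].max().round(4),'hsv',np.median(hsv[k],0))
    print('tool',s['eef_pos'],p,s['time']);return im
im=finials()
import sys
if len(sys.argv)>1: cv2.imwrite(sys.argv[1],im[:,:,::-1])
E
python3 fin.py pics/w7.png
```

```text
792 [206.  92.] top [ 0.4382 -0.3788] circ [ 0.4384 -0.3809] 0.0151 zmax 0.0484 hsv [ 17. 119. 232.]
744 [274.  92.] top [ 0.4252 -0.313 ] circ [ 0.4251 -0.314 ] 0.0149 zmax 0.0483 hsv [ 18. 115. 238.]
754 [445. 120.] top [ 0.4174 -0.1402] circ [ 0.4171 -0.1378] 0.015 zmax 0.0487 hsv [ 16. 123. 225.]
699 [374. 128.] top [ 0.4392 -0.208 ] circ [ 0.4393 -0.2069] 0.015 zmax 0.0488 hsv [ 17. 120. 231.]
762 [145. 153.] top [ 0.5104 -0.4329] circ [ 0.5114 -0.4354] 0.0151 zmax 0.0484 hsv [ 90. 224. 214.]
2236 [536. 206.] top [ 0.4832 -0.0232] circ [0.4825 0.0247] 0.0851 zmax 0.056 hsv [ 77. 117.  48.]
601 [207. 202.] top [ 0.5484 -0.3634] circ [ 0.5515 -0.365 ] 0.0148 zmax 0.0494 hsv [161.  77. 254.]
1481 [622. 274.] top [0.5387 0.1068] circ [0.5296 0.1047] 0.033 zmax 0.0445 hsv [ 23.  12. 150.]
tool [ 0.50593875 -0.2494261   0.29883916] 3.3433943845884273 18.55
```

View pics/w7.png

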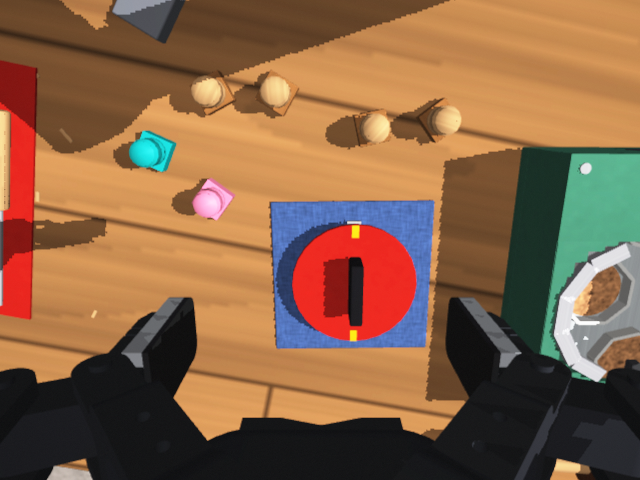

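```bash
python3 -m creep '[[[0.1,0.2,-0.1,0.02,1],[0.2,0.4,0,0.04,1],[0.324,0.636,0.3,0.06,1],[0.324,0.636,0.5,0.08,1],[0.324,0.636,0.5,0.1,1],[0.324,0.636,0.5,0.12,1],[0.324,0.636,0.5,0.12,1]]]'  >/dev/null
python3 st.py
python3 - <<'E'
from h import *
a=cv2.resize(cv2.imread("pics/w7.png")[60:240,110:480],None,fx=2.1,fy=2.1)
im,d=camera("top");b=im[110:340,20:640,::-1]
h=np.zeros((600,800,3),np.uint8);h[:a.shape[0],:a.shape[1]]=a;h[378:378+221,:595]=cv2.resize(b,(595,221));cv2.imwrite("pics/c2.png",h)
E
```

```text
phi 2.591 F [ 0.6 -0.5 -0.3] Mz [-0.04  0.03 -0.01] gap 0.9979295677032047 pos [ 0.4627 -0.1941  0.2486] t 19.3
```

View pics/c2.png

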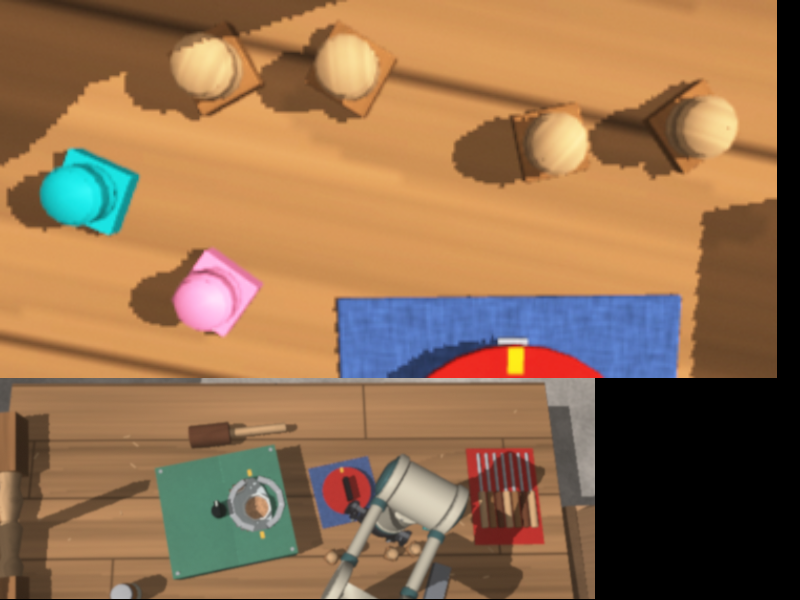

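```bash
python3 -m creep '[[[0.2,0.08,0,0.02,1],[0.45,0.16,0,0.04,1],[0.675,0.242,0.2,0.06,1],[0.675,0.242,0.4,0.08,1],[0.675,0.242,0.7,0.1,1],[0.675,0.242,1,0.113,1],[0.675,0.242,1,0.113,1],[0.675,0.242,1,0.113,1]]]'  >/dev/null
python3 st.py
```

```text
phi 1.883 F [-0.  -0.3  0.3] Mz [0.03 0.01 0.01] gap 0.999703189725855 pos [ 0.4176 -0.1388  0.1497] t 20.15
```

```bash
python3 -m creep '[[[0,0,0.3,0,1],[0,0,0.6,0,1],[0,0,0.9,0,1],[0,0,1,0,1]]]'  >/dev/null
python3 -m creep '[[[0,0,0.3,0,1],[0,0,0.6,0,1],[0,0,0.72,0,1],[0,0,0.72,0,1],[0,0,0.72,0,1]]]'  >/dev/null; python3 st.py
python3 -m creep '[[[0,0,0,0,-1],[0,0,0,0,-1],[0,0,0,0,-1],[0,0,0,0,-1],[0,0,0,0,-1],[0,0,0,0,-1],[0,0,0,0,-1]]]' 40  >/dev/null; python3 st.py
python3 -m creep '[[[0,0,-0.15,0,-1],[0,0,-0.4,0,-1],[0,0,-0.7,0,-1],[0,0,-1,0,-1]]]' 60  >/dev/null
python3 -m creep '[[[0,0,-0.3,0,-1],[0,0,-0.6,0,-1],[0,0,-0.85,0,-1],[0,0,-0.85,0,-1]]]' 60  >/dev/null; python3 st.py
```

```text
phi 1.88 F [ 0.3  0.3 -0.4] Mz [-0.01  0.01 -0.01] gap 1.0006829363228187 pos [ 0.419  -0.1398 -0.0213] t 21.05
phi 1.879 F [-0.6  0.4  6.9] Mz [0.06 0.11 0.02] gap 0.3387919519166567 pos [ 0.4175 -0.1391 -0.022 ] t 21.75
phi 1.879 F [ 0.3  0.5 -0.4] Mz [-0.04  0.02  0.03] gap 0.3336307098849588 pos [ 0.4195 -0.14    0.1656] t 22.55
```

```bash
python3 -m creep '[[[0.2,0.25,0,0,-1],[0.4,0.5,0,0,-1],[0.545,0.683,0,0,-1]]]'  >/dev/null
python3 -m creep '[[[0.2,0.25,0,0,-1],[0.4,0.5,0,0,-1],[0.545,0.683,0,0,-1]]]'  >/dev/null
python3 -m creep '[[[0.2,0.25,0,0,-1],[0.4,0.5,0,0,-1],[0.545,0.683,0,0,-1],[0.545,0.683,0,0,-1],[0.545,0.683,0,0,-1]]]'  >/dev/null; python3 st.py
```

```text
phi 1.88 F [-0.1 -0.  -0.8] Mz [-0.06  0.04 -0.01] gap 0.3318977046322584 pos [0.5616 0.079  0.1608] t 23.65
```

```bash
python3 -m creep '[[[0,0.015,0.2,0,-1],[0,0.015,0.4,0,-1],[0,0.015,0.6,0,-1],[0,0.015,0.8,0,-1],[0,0.015,1,0,-1],[0,0.015,1,0,-1]]]'  >/dev/null; python3 st.py
python3 -m creep '[[[0,0,0.15,0,-1],[0,0,0.3,0,-1],[0,0,0.45,0,-1],[0,0,0.51,0,-1],[0,0,0.51,0,-1]]]'  >/dev/null; python3 st.py
```

```text
phi 1.878 F [-0.3 -0.7 -0.9] Mz [0.01 0.02 0.  ] gap 0.3342162913391571 pos [0.5604 0.0782 0.0594] t 24.25
phi 1.879 F [ 0.7  0.5 -0.6] Mz [0.02 0.02 0.03] gap 0.3354919478798089 pos [0.5636 0.0789 0.0113] t 24.75
```

```bash
python3 -m creep '[[[0,0,0.01,0,-1],[0,0,0.02,0,-1],[0,0,0.02,0,-0.1],[0,0,0.02,0,0.15],[0,0,0.02,0,0.15],[0,0,0.02,0,0.15],[0,0,0.02,0,0.15]]]'  >/dev/null; python3 st.py
python3 -m creep '[[[0,0,-0.2,0,0.15],[0,0,-0.5,0,0.15],[0,0,-0.8,0,0.15],[0,0,-1,0,0.15]]]'  >/dev/null
python3 -m creep '[[[0,0,-0.3,0,0.15],[0,0,-0.6,-0.02,0.15],[0,0,-0.7,-0.04,0.15],[0,0,-0.7,-0.06,0.15],[0,0,-0.7,-0.08,0.15],[0,0,-0.7,-0.1,0.15],[0,0,-0.7,-0.12,0.15],[0,0,-0.7,-0.12,0.15]]]'  >/dev/null; python3 st.py
python3 - <<'E'
from h import *
s,p=tool();c=calibration("wrist");im,d=camera("wrist");cv2.imwrite("pics/w8.png",im[:,:,::-1])
K,R,t=np.array(c['camera_matrix']),np.array(c['R']),np.array(c['t'])
v,u=np.mgrid[0:480,0:640];W=(np.stack([(u-K[0,2])/K[0,0]*d,(v-K[1,2])/K[1,1]*d,d],-1)-t)@R
for a,lo,hi,ctr,rad in(("knob",.130,.142,(.5425,.1807),.04),("finial",.066,.086,(.5631,.0788),.05)):
    k=(W[...,2]>lo)&(W[...,2]<hi)&(np.hypot(W[...,0]-ctr[0],W[...,1]-ctr[1])<rad)&(d>.12)
    X=W[k]
    if len(X)>10: r=cv2.minAreaRect(X[:,:2].astype(np.float32));print(a,len(X),r,X[:,2].max(),cv2.minEnclosingCircle(X[:,:2].astype(np.float32)))
E
```

```text
phi 1.879 F [-0.6 -0.7 -0.2] Mz [-0.01  0.03 -0.01] gap 0.5732697209493668 pos [0.5642 0.0795 0.0094] t 25.45
phi 2.633 F [ 1.1 -0.3  0.5] Mz [0.05 0.01 0.02] gap 0.574410089675262 pos [0.5641 0.0795 0.1793] t 26.65
knob 2610 ((0.5427646040916443, 0.18042054772377014), (0.04438083991408348, 0.014715109951794147), 11.324917793273926) 0.13977928785103177 ((0.5426217317581177, 0.18027660250663757), 0.022549785673618317)
finial 1301 ((0.5644822120666504, 0.08080323785543442), (0.028583582490682602, 0.02879444882273674), 61.00728988647461) 0.07837336663826042 ((0.5642818808555603, 0.08069712668657303), 0.014985207468271255)
```

View pics/w8.png

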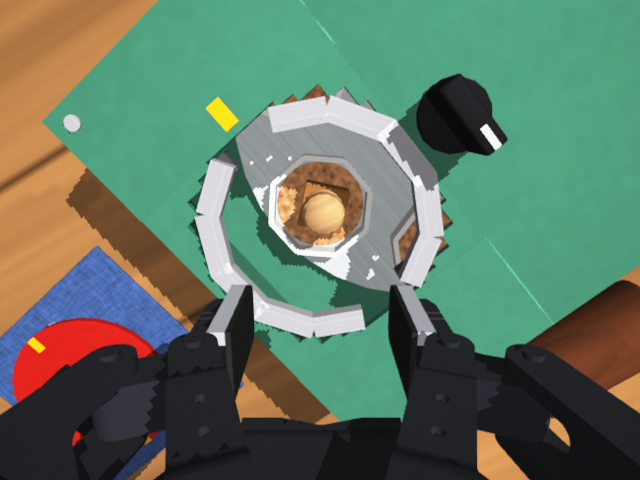

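```bash
python3 -m creep '[[[0.25,0.25,0,-0.02,0.15],[0.5,0.5,0,-0.04,0.15],[0.679,0.776,0,-0.06,0.15],[0.679,0.776,0,-0.08,0.15],[0.679,0.776,0,-0.1,0.15],[0.679,0.776,0,-0.1124,0.15],[0.679,0.776,0,-0.1124,0.15],[0.679,0.776,0,-0.1124,0.15]]]'  >/dev/null; python3 st.py
python3 -m creep '[[[0,0,0.25,0,0.15],[0,0,0.5,0,0.15],[0,0,0.75,0,0.15],[0,0,1,0,0.15],[0,0,1,0,0.15]]]' >/dev/null;  python3 st.py
python3 -m creep '[[[0,0,0,0,-1],[0,0,0,0,-1],[0,0,0,0,-1],[0,0,0,0,-1],[0,0,0,0,-1],[0,0,0,0,-1]]]' 50  >/dev/null; python3 st.py
python3 -m creep '[[[0,0,0,0.02,-1],[0,0,0,0.04,-1],[0,0,0,0.06,-1],[0,0,0,0.08,-1],[0,0,0,0.1,-1],[0,0,0,0.12,-1],[0,0,0,0.14,-1],[0,0,0,0.16,-1]]]' >/dev/null; python3 st.py
python3 -m creep '[[[0,0,0,0.0067,-1],[0,0,0,0.0067,-1],[0,0,0,0.0067,0],[0,0,0,0.0067,0.15],[0,0,0,0.0067,0.15],[0,0,0,0.0067,0.15]]]' >/dev/null; python3 st.py
```

```text
phi 3.336 F [ 0.9 -0.1  0.1] Mz [ 0.02 -0.05  0.03] gap 0.5771876666062193 pos [0.5426 0.1803 0.1793] t 27.5
phi 3.337 F [-0.4 -0.7  0.3] Mz [ 0.03  0.04 -0.  ] gap 0.5706413022700665 pos [0.5397 0.1796 0.0761] t 28.0
phi 3.339 F [-0.7  3.3  5.9] Mz [0.45 0.14 0.01] gap 0.14933655669273732 pos [0.5439 0.1814 0.0812] t 28.6
phi 2.329 F [-1.6  0.8  7. ] Mz [-0.08  0.26  0.08] gap 0.15231704616717953 pos [0.5435 0.1802 0.0812] t 29.4
phi 2.292 F [ 0.1 -0.  -0.4] Mz [ 0.03  0.   -0.01] gap 0.5776086889013907 pos [0.5425 0.1802 0.0792] t 30.0
```

```bash
python3 -m creep '[[[0,0,-0.3,0,0.15],[0,0,-0.7,0,0.15],[0,0,-1,0,0.15],[0,0,-1,0,0.15]]]' >/dev/null
cat > knob.py <<'E'
from h import *
s,p=tool();c=calibration("wrist");im,d=camera("wrist")
K,R,t=np.array(c['camera_matrix']),np.array(c['R']),np.array(c['t'])
v,u=np.mgrid[0:480,0:640];W=(np.stack([(u-K[0,2])/K[0,0]*d,(v-K[1,2])/K[1,1]*d,d],-1)-t)@R
for a,lo,hi,ctr,rad in(("knob",.130,.142,(.5425,.1807),.03),("finial",.066,.086,(.5631,.0788),.05),("rim",.040,.048,(.5631,.0788),.042)):
    k=(W[...,2]>lo)&(W[...,2]<hi)&(np.hypot(W[...,0]-ctr[0],W[...,1]-ctr[1])<rad)&(d>.12)
    X=W[k][:,:2].astype(np.float32)
    if len(X)>10: r=cv2.minAreaRect(X);print(a,len(X),np.round(r[0],4),np.round(r[1],4),r[2],np.round(cv2.minEnclosingCircle(X)[0],4))
E
python3 knob.py
python3 -m creep '[[[-0.2,-0.3,0,0,1],[-0.4,-0.6,0,0,1],[-0.556,-0.832,0,0,1]]]' >/dev/null
python3 -m creep '[[[-0.2,-0.3,0,0,1],[-0.4,-0.6,0,0,1],[-0.556,-0.832,0,0,1]]]' >/dev/null
python3 -m creep '[[[-0.2,-0.3,0,0,1],[-0.4,-0.6,0,0,1],[-0.556,-0.832,0,0,1]]]' >/dev/null
python3 -m creep '[[[-0.2,-0.3,-0.2,0.02,1],[-0.4,-0.6,-0.5,0.04,1],[-0.556,-0.832,-0.7,0.0655,1],[-0.556,-0.832,-0.7,0.0655,1],[-0.556,-0.832,-0.7,0.0655,1]]]' >/dev/null
python3 fin.py
```

```text
knob 1836 [0.5424 0.1808] [0.014  0.0436] 41.04768753051758 [0.542  0.1803]
rim 1158 [0.5638 0.0845] [0.0714 0.0832] 80.66899871826172 [0.5628 0.0788]
1551 [463.   8.] top [ 0.5126 -0.0195] circ [ 0.5022 -0.0218] 0.0591 zmax 0.056 hsv [ 77. 119.  46.]
799 [321. 192.] top [ 0.4383 -0.2057] circ [ 0.4386 -0.2073] 0.015 zmax 0.0487 hsv [ 18. 113. 239.]
758 [275. 288.] top [ 0.4242 -0.3107] circ [ 0.4246 -0.3136] 0.0151 zmax 0.0481 hsv [ 18. 115. 238.]
729 [269. 348.] top [ 0.4374 -0.3768] circ [ 0.4374 -0.3802] 0.015 zmax 0.048 hsv [ 18. 116. 236.]
673 [375. 364.] top [ 0.5482 -0.3616] circ [ 0.5495 -0.3645] 0.015 zmax 0.0482 hsv [162.  80. 254.]
703 [320. 409.] top [ 0.5097 -0.4312] circ [ 0.511  -0.4349] 0.0151 zmax 0.0486 hsv [ 90. 224. 210.]
tool [ 0.4388361  -0.20619517  0.24809313] 1.8799976475905544 31.85
```

```bash
python3 -m creep '[[[-0.008,0,0.3,0,1],[-0.008,0,0.6,0,1],[-0.008,0,0.9,0,1],[-0.008,0,1,0,1]]]'  >/dev/null
python3 -m creep '[[[0,0,0.3,0,1],[0,0,0.6,0,1],[0,0,0.9,0,1],[0,0,1,0,1]]]'  >/dev/null
python3 -m creep '[[[0,0,0.3,0,1],[0,0,0.6,0,1],[0,0,0.67,0,1],[0,0,0.67,0,1],[0,0,0.67,0,1]]]'  >/dev/null; python3 st.py
python3 -m creep '[[[0,0,0,0,-1],[0,0,0,0,-1],[0,0,0,0,-1],[0,0,0,0,-1],[0,0,0,0,-1],[0,0,0,0,-1],[0,0,0,0,-1]]]' 50  >/dev/null; python3 st.py
python3 -m creep '[[[0,0,-0.15,0,-1],[0,0,-0.4,0,-1],[0,0,-0.7,0,-1],[0,0,-1,0,-1]]]' 60  >/dev/null
python3 -m creep '[[[0,0,-0.3,0,-1],[0,0,-0.6,0,-1],[0,0,-0.85,0,-1],[0,0,-0.85,0,-1]]]' 60  >/dev/null; python3 st.py
python3 -m creep '[[[0.25,0.25,0,0,-1],[0.5,0.5,0,0,-1],[0.782,0.685,0,0,-1]]]'  >/dev/null
python3 -m creep '[[[0.25,0.25,0,0,-1],[0.5,0.5,0,0,-1],[0.782,0.685,0,0,-1]]]'  >/dev/null
python3 -m creep '[[[0.25,0.25,0,0,-1],[0.5,0.5,0,0,-1],[0.782,0.685,0,0,-1],[0.782,0.685,0,0,-1],[0.782,0.685,0,0,-1]]]'  >/dev/null; python3 st.py
```

```text
phi 1.881 F [-0.3 -0.1  0.2] Mz [ 0.01  0.   -0.01] gap 1.0003461533338238 pos [ 0.441  -0.2077 -0.0164] t 33.2
phi 1.88 F [-0.7  1.1  4.3] Mz [ 0.09  0.1  -0.03] gap 0.3380294235663089 pos [ 0.4402 -0.2075 -0.0169] t 33.9
phi 1.88 F [ 0.4 -0.1 -1.4] Mz [-0.02 -0.06  0.03] gap 0.3318420024974196 pos [ 0.4419 -0.2086  0.1708] t 34.7
phi 1.882 F [ 0.9 -0.4 -0.9] Mz [-0.07  0.03  0.  ] gap 0.32998924729779344 pos [0.5631 0.0793 0.1658] t 35.8
```

```bash
python3 -m creep '[[[0,0,0.2,0,-1],[0,0,0.4,0,-1],[0,0,0.6,0,-1],[0,0,0.8,0,-1],[0,0,1,0,-1],[0,0,1,0,-1]]]'  >/dev/null; python3 st.py
python3 -m creep '[[[0,0,0.15,0,-1],[0,0,0.3,0,-1],[0,0,0.45,0,-1],[0,0,0.51,0,-1],[0,0,0.51,0,-1]]]'  >/dev/null; python3 st.py
python3 -m creep '[[[0,0,0.01,0,-1],[0,0,0.02,0,-1],[0,0,0.02,0,-0.1],[0,0,0.02,0,0.15],[0,0,0.02,0,0.15],[0,0,0.02,0,0.15],[0,0,0.02,0,0.15]]]'  >/dev/null; python3 st.py
python3 -m creep '[[[0,0,-0.2,0,0.15],[0,0,-0.5,0,0.15],[0,0,-0.8,0,0.15],[0,0,-1,0,0.15]]]'  >/dev/null
python3 -m creep '[[[0,0,-0.3,0,0.15],[0,0,-0.6,-0.02,0.15],[0,0,-0.7,-0.04,0.15],[0,0,-0.7,-0.0655,0.15],[0,0,-0.7,-0.0655,0.15],[0,0,-0.7,-0.0655,0.15]]]'  >/dev/null; python3 st.py; python3 knob.py
```

```text
phi 1.879 F [-0.5  0.8  0. ] Mz [ 0.06 -0.03  0.03] gap 0.3291537976237791 pos [0.5606 0.0774 0.0643] t 36.4
phi 1.88 F [ 0.  -0.1 -0.6] Mz [ 0.04  0.04 -0.04] gap 0.33165211537578115 pos [0.5636 0.0782 0.0162] t 36.9
phi 1.881 F [ 0.4  0.  -0.2] Mz [-0.04 -0.07 -0.04] gap 0.576213108239586 pos [0.5641 0.0789 0.0145] t 37.6
phi 2.289 F [ 0.3 -0.2  0.3] Mz [-0.02 -0.04 -0.02] gap 0.5767745439965529 pos [0.5637 0.0789 0.1841] t 38.6
knob 2655 [0.5426 0.1805] [0.0146 0.0436] 41.178466796875 [0.5425 0.1805]
finial 1262 [0.5642 0.0794] [0.029 0.029] 40.62607192993164 [0.5643 0.0794]
rim 2285 [0.563  0.0784] [0.0781 0.0781] 56.35778045654297 [0.5629 0.0785]
```

```bash
python3 -m creep '[[[0.25,0.15,0,0,0.15],[0.5,0.3,0,0,0.15],[0.75,0.45,0,0,0.15],[0.902,0.511,0,0,0.15],[0.902,0.511,0,0,0.15],[0.902,0.511,0,0,0.15]]]'  >/dev/null; python3 st.py
python3 -m creep '[[[0,0,0.25,0,0.15],[0,0,0.5,0,0.15],[0,0,0.75,0,0.15],[0,0,1,0,0.15],[0,0,1,0,0.15]]]' >/dev/null;  python3 st.py
python3 -m creep '[[[0,0,0,0,-1],[0,0,0,0,-1],[0,0,0,0,-1],[0,0,0,0,-1],[0,0,0,0,-1],[0,0,0,0,-1]]]' 50  >/dev/null; python3 st.py
python3 -m creep '[[[0,0,0,0.02,-1],[0,0,0,0.04,-1],[0,0,0,0.06,-1],[0,0,0,0.08,-1],[0,0,0,0.1,-1],[0,0,0,0.12,-1],[0,0,0,0.14,-1],[0,0,0,0.16,-1]]]' >/dev/null; python3 st.py
python3 -m creep '[[[0,0,0,0.0067,-1],[0,0,0,0.0067,-1],[0,0,0,0.0067,0],[0,0,0,0.0067,0.15],[0,0,0,0.0067,0.15],[0,0,0,0.0067,0.15]]]' >/dev/null; python3 st.py
python3 -m creep '[[[0,0,-0.3,0,0.15],[0,0,-0.7,0,0.15],[0,0,-1,0,0.15],[0,0,-1,0,0.15],[0,0,-1,0,0.15]]]' >/dev/null; python3 st.py;python3 knob.py
```

```text
phi 2.292 F [ 0.1 -1.   0.2] Mz [ 0.   -0.04  0.03] gap 0.5738333096785024 pos [0.5428 0.1797 0.1842] t 39.25
phi 2.29 F [-1.2  0.3  0.3] Mz [-0.02  0.04 -0.02] gap 0.5769282921551402 pos [0.5403 0.1782 0.0811] t 39.75
phi 2.292 F [-0.5 -3.6  6.2] Mz [-0.52  0.18 -0.06] gap 0.14508309502979597 pos [0.5439 0.1797 0.0862] t 40.35
phi 1.282 F [-5.4 -4.1  8.6] Mz [-0.65  0.75  0.06] gap 0.15012070641382047 pos [0.542  0.1793 0.0862] t 41.15
phi 1.245 F [-0.5 -0.6  1. ] Mz [-0.04  0.01 -0.01] gap 0.572464898582199 pos [0.5431 0.1806 0.0843] t 41.75
phi 1.245 F [-0.4  0.  -0.2] Mz [0.04 0.01 0.02] gap 0.5748410001959253 pos [0.5432 0.1806 0.1848] t 42.25
knob 1876 [0.5423 0.1806] [0.0446 0.014 ] 71.49156951904297 [0.5423 0.1805]
rim 1118 [0.5579 0.0839] [0.0823 0.0685] 42.841495513916016 [0.5627 0.0787]
```

```bash
python3 -m creep '[[[-0.3,0.03,0,0,1],[-0.6,0.06,0,0,1],[-0.8435,0.077,0,0,1]]]' >/dev/null
python3 -m creep '[[[-0.3,0.03,0,0,1],[-0.6,0.06,0,0,1],[-0.8435,0.077,0,0,1]]]' >/dev/null
python3 -m creep '[[[-0.3,0.03,0,0,1],[-0.6,0.06,0,0,1],[-0.8435,0.077,0,0,1]]]' >/dev/null
python3 -m creep '[[[-0.3,0.03,0,0,1],[-0.6,0.06,0,0,1],[-0.8435,0.077,0,0,1]]]' >/dev/null
python3 -m creep '[[[-0.3,0.03,0,0,1],[-0.6,0.06,0,0,1],[-0.8435,0.077,0,0,1]]]' >/dev/null
python3 -m creep '[[[-0.3,0.03,-0.2,-0.02,1],[-0.6,0.06,-0.4,-0.04,1],[-0.8435,0.077,-0.6,-0.06,1],[-0.8435,0.077,-0.6,-0.083,1],[-0.8435,0.077,-0.6,-0.083,1],[-0.8435,0.077,-0.6,-0.083,1]]]' >/dev/null
python3 fin.py
```

```text
824 [321. 194.] top [ 0.4239 -0.3127] circ [ 0.4243 -0.3141] 0.0148 zmax 0.0488 hsv [ 17. 117. 235.]
783 [322. 263.] top [ 0.437  -0.3783] circ [ 0.4375 -0.3809] 0.0151 zmax 0.0484 hsv [ 17. 116. 236.]
785 [437. 269.] top [ 0.5478 -0.3632] circ [ 0.5505 -0.3653] 0.0149 zmax 0.0483 hsv [163.  85. 253.]
765 [382. 326.] top [ 0.5091 -0.4327] circ [ 0.5107 -0.4357] 0.015 zmax 0.0486 hsv [ 90. 225. 210.]
tool [ 0.42373295 -0.31294     0.24266801] 1.7631335932286325 44.4
```

```bash
python3 -m creep '[[[-0.011,0.006,0.3,0,1],[-0.011,0.006,0.6,0,1],[-0.011,0.006,0.9,0,1],[-0.011,0.006,1,0,1]]]'  >/dev/null
python3 -m creep '[[[0,0,0.3,0,1],[0,0,0.6,0,1],[0,0,0.9,0,1],[0,0,1,0,1]]]'  >/dev/null
python3 -m creep '[[[0,0,0.3,0,1],[0,0,0.6,0,1],[0,0,0.61,0,1],[0,0,0.61,0,1],[0,0,0.61,0,1]]]'  >/dev/null; python3 st.py
python3 -m creep '[[[0,0,0,0,-1],[0,0,0,0,-1],[0,0,0,0,-1],[0,0,0,0,-1],[0,0,0,0,-1],[0,0,0,0,-1],[0,0,0,0,-1]]]' 50  >/dev/null; python3 st.py
python3 -m creep '[[[0,0,-0.15,0,-1],[0,0,-0.4,0,-1],[0,0,-0.7,0,-1],[0,0,-1,0,-1]]]' 60  >/dev/null
python3 -m creep '[[[0,0,-0.3,0,-1],[0,0,-0.6,0,-1],[0,0,-0.85,0,-1],[0,0,-0.85,0,-1]]]' 60  >/dev/null; python3 st.py
python3 -m creep '[[[0.3,0.18,0,0,-1],[0.6,0.36,0,0,-1],[0.898,0.528,0,0,-1]]]'  >/dev/null
python3 -m creep '[[[0.3,0.18,0,0,-1],[0.6,0.36,0,0,-1],[0.898,0.528,0,0,-1]]]'  >/dev/null
python3 -m creep '[[[0.3,0.18,0,0,-1],[0.6,0.36,0,0,-1],[0.898,0.528,0,0,-1]]]'  >/dev/null
python3 -m creep '[[[0.3,0.18,0,0,-1],[0.6,0.36,0,0,-1],[0.898,0.528,0,0,-1],[0.898,0.528,0,0,-1],[0.898,0.528,0,0,-1]]]'  >/dev/null; python3 st.py
```

```text
phi 1.766 F [-0.2  0.  -0.2] Mz [ 0.03 -0.01 -0.  ] gap 1.001703095112625 pos [ 0.4266 -0.316  -0.0148] t 45.75
phi 1.766 F [0.2 0.5 4.5] Mz [ 0.08  0.08 -0.06] gap 0.33701009819627875 pos [ 0.4256 -0.3151 -0.0159] t 46.45
phi 1.766 F [-0.7 -0.6 -1.1] Mz [-0.03 -0.01 -0.02] gap 0.3320085802928674 pos [ 0.4271 -0.3165  0.1718] t 47.25
phi 1.768 F [ 0.3 -0.7 -0.9] Mz [-0.04  0.04 -0.02] gap 0.3259056107022226 pos [0.5617 0.0789 0.1666] t 48.65
```

```bash
python3 -m creep '[[[0,0.014,0.2,0,-1],[0,0.014,0.4,0,-1],[0,0.014,0.6,0,-1],[0,0.014,0.8,0,-1],[0,0.014,1,0,-1],[0,0.014,1,0,-1]]]'  >/dev/null; python3 st.py
python3 -m creep '[[[0,0,0.15,0,-1],[0,0,0.3,0,-1],[0,0,0.45,0,-1],[0,0,0.51,0,-1],[0,0,0.51,0,-1]]]'  >/dev/null; python3 st.py
python3 -m creep '[[[0,0,0.01,0,-1],[0,0,0.02,0,-1],[0,0,0.02,0,-0.1],[0,0,0.02,0,0.15],[0,0,0.02,0,0.15],[0,0,0.02,0,0.15],[0,0,0.02,0,0.15]]]'  >/dev/null; python3 st.py
python3 -m creep '[[[0,0,-0.2,0,0.15],[0,0,-0.5,0,0.15],[0,0,-0.8,0,0.15],[0,0,-1,0,0.15]]]'  >/dev/null
python3 -m creep '[[[0,0,-0.3,0,0.15],[0,0,-0.6,0.02,0.15],[0,0,-0.7,0.04,0.15],[0,0,-0.7,0.06,0.15],[0,0,-0.7,0.083,0.15],[0,0,-0.7,0.083,0.15],[0,0,-0.7,0.083,0.15]]]'  >/dev/null; python3 st.py; python3 knob.py
```

```text
phi 1.765 F [-0.2  0.2 -0.2] Mz [-0.02 -0.   -0.08] gap 0.3343200912055661 pos [0.5606 0.0773 0.0651] t 49.25
phi 1.765 F [ 0.3  0.3 -0.4] Mz [-0.03 -0.   -0.01] gap 0.33131057582683715 pos [0.5636 0.0782 0.0171] t 49.75
phi 1.766 F [ 1.  -0.2 -0.5] Mz [ 0.02 -0.05  0.02] gap 0.5717120683984792 pos [0.5642 0.0789 0.0154] t 50.45
phi 1.248 F [-0.2  0.2  0.3] Mz [-0.02  0.02  0.02] gap 0.5738095025327821 pos [0.564  0.0788 0.1853] t 51.55
knob 2615 [0.5424 0.1806] [0.044  0.0147] 70.99520111083984 [0.5428 0.1805]
finial 1251 [0.5643 0.08  ] [0.0294 0.0284] 72.09669494628906 [0.5643 0.08  ]
rim 2278 [0.5624 0.0785] [0.0781 0.0781] 11.321619987487793 [0.5626 0.0785]
```

```bash
python3 -m creep '[[[0.25,-0.15,0,0,0.15],[0.5,-0.3,0,0,0.15],[0.75,-0.45,0,0,0.15],[0.896,-0.526,0,0,0.15],[0.896,-0.526,0,0,0.15],[0.896,-0.526,0,0,0.15]]]'  >/dev/null; python3 st.py
python3 -m creep '[[[0,0,0.25,0,0.15],[0,0,0.5,0,0.15],[0,0,0.75,0,0.15],[0,0,1,0,0.15],[0,0,1,0,0.15]]]' >/dev/null;  python3 st.py
python3 -m creep '[[[0,0,0,0,-1],[0,0,0,0,-1],[0,0,0,0,-1],[0,0,0,0,-1],[0,0,0,0,-1],[0,0,0,0,-1]]]' 50  >/dev/null; python3 st.py
python3 -m creep '[[[0,0,0,0.02,-1],[0,0,0,0.04,-1],[0,0,0,0.06,-1],[0,0,0,0.08,-1],[0,0,0,0.1,-1],[0,0,0,0.12,-1],[0,0,0,0.14,-1],[0,0,0,0.16,-1]]]' >/dev/null; python3 st.py
python3 -m creep '[[[0,0,0,0.0067,-1],[0,0,0,0.0067,-1],[0,0,0,0.0067,0],[0,0,0,0.0067,0.15],[0,0,0,0.0067,0.15],[0,0,0,0.0067,0.15]]]' >/dev/null; python3 st.py
python3 -m creep '[[[0,0,-0.3,0,0.15],[0,0,-0.7,0,0.15],[0,0,-1,0,0.15],[0,0,-1,0,0.15],[0,0,-1,0,0.15]]]' >/dev/null; python3 st.py;python3 knob.py
```

```text
phi 1.246 F [ 0.3 -0.5  0. ] Mz [0.   0.01 0.01] gap 0.5711763711796505 pos [0.5432 0.1801 0.1852] t 52.2
phi 1.244 F [-1.  -0.7 -0.3] Mz [-0.01  0.03  0.02] gap 0.5768573358330903 pos [0.5405 0.1784 0.0821] t 52.7
phi 1.245 F [-4.9  0.3  6.2] Mz [0.1  0.75 0.  ] gap 0.1488062595603042 pos [0.5425 0.1809 0.0872] t 53.3
phi 0.234 F [-4.2  0.5  6.1] Mz [0.2  0.66 0.09] gap 0.14366043791976615 pos [0.5423 0.1811 0.0872] t 54.1
phi 0.197 F [ 0.2  0.5 -0.4] Mz [-0.05  0.06 -0.01] gap 0.5744414632967596 pos [0.5434 0.1805 0.0855] t 54.7
phi 0.197 F [-0.4 -0.2 -0.4] Mz [ 0.02 -0.01 -0.  ] gap 0.5741863875579541 pos [0.5434 0.1805 0.1859] t 55.2
knob 1842 [0.5425 0.181 ] [0.044  0.0138] 11.697222709655762 [0.5426 0.1809]
rim 1796 [0.5626 0.079 ] [0.0779 0.0787] 11.014876365661621 [0.563  0.0788]
```

```bash
python3 -m creep '[[[-0.12,0.3,0,0,1],[-0.24,0.6,0,0,1],[-0.3565,0.8825,0,0,1]]]' >/dev/null
python3 -m creep '[[[-0.12,0.3,0,0,1],[-0.24,0.6,0,0,1],[-0.3565,0.8825,0,0,1]]]' >/dev/null
python3 -m creep '[[[-0.12,0.3,0,0,1],[-0.24,0.6,0,0,1],[-0.3565,0.8825,0,0,1]]]' >/dev/null
python3 -m creep '[[[-0.12,0.3,0,0,1],[-0.24,0.6,0,0,1],[-0.3565,0.8825,0,0,1]]]' >/dev/null
python3 -m creep '[[[-0.12,0.3,0,0,1],[-0.24,0.6,0,0,1],[-0.3565,0.8825,0,0,1]]]' >/dev/null
python3 -m creep '[[[-0.12,0.3,-0.2,-0.02,1],[-0.24,0.6,-0.4,-0.04,1],[-0.3565,0.8825,-0.6,-0.06,1],[-0.3565,0.8825,-0.6,-0.08,1],[-0.3565,0.8825,-0.6,-0.1,1],[-0.3565,0.8825,-0.6,-0.12,1],[-0.3565,0.8825,-0.6,-0.135,1],[-0.3565,0.8825,-0.6,-0.135,1]]]' >/dev/null
python3 -m creep '[[[0,0,0,-0.02,1],[0,0,0,-0.04,1],[0,0,0,-0.06,1],[0,0,0,-0.08,1],[0,0,0,-0.1,1],[0,0,0,-0.115,1],[0,0,0,-0.115,1],[0,0,0,-0.115,1]]]' >/dev/null
python3 fin.py
```

```text
816 [322. 193.] top [ 0.4372 -0.3797] circ [ 0.4374 -0.3812] 0.015 zmax 0.0484 hsv [ 17.5 116.  236. ]
821 [442. 199.] top [ 0.5479 -0.3644] circ [ 0.5511 -0.3655] 0.015 zmax 0.0484 hsv [163.  85. 253.]
785 [384. 261.] top [ 0.5092 -0.4338] circ [ 0.5111 -0.4361] 0.0151 zmax 0.0481 hsv [ 90. 225. 212.]
tool [ 0.43671155 -0.38028049  0.24455417] 1.7648978793335934 58.35
```

```bash
python3 -m creep '[[[-0.008,0.006,0.3,0,1],[-0.008,0.006,0.6,0,1],[-0.008,0.006,0.9,0,1],[-0.008,0.006,1,0,1]]]'  >/dev/null
python3 -m creep '[[[0,0,0.3,0,1],[0,0,0.6,0,1],[0,0,0.9,0,1],[0,0,1,0,1]]]'  >/dev/null
python3 -m creep '[[[0,0,0.3,0,1],[0,0,0.6,0,1],[0,0,0.63,0,1],[0,0,0.63,0,1],[0,0,0.63,0,1]]]'  >/dev/null; python3 st.py
python3 -m creep '[[[0,0,0,0,-1],[0,0,0,0,-1],[0,0,0,0,-1],[0,0,0,0,-1],[0,0,0,0,-1],[0,0,0,0,-1],[0,0,0,0,-1]]]' 50  >/dev/null; python3 st.py
python3 -m creep '[[[0,0,-0.15,0,-1],[0,0,-0.4,0,-1],[0,0,-0.7,0,-1],[0,0,-1,0,-1]]]' 60  >/dev/null
python3 -m creep '[[[0,0,-0.3,0,-1],[0,0,-0.6,0,-1],[0,0,-0.85,0,-1],[0,0,-0.85,0,-1]]]' 60  >/dev/null; python3 st.py
python3 -m creep '[[[0.3,0.15,0,0,-1],[0.6,0.3,0,0,-1],[0.854,0.427,0,0,-1]]]'  >/dev/null
python3 -m creep '[[[0.3,0.15,0,0,-1],[0.6,0.3,0,0,-1],[0.854,0.427,0,0,-1]]]'  >/dev/null
python3 -m creep '[[[0.3,0.15,0,0,-1],[0.6,0.3,0,0,-1],[0.854,0.427,0,0,-1]]]'  >/dev/null
python3 -m creep '[[[0.3,0.15,0,0,-1],[0.6,0.3,0,0,-1],[0.854,0.427,0,0,-1]]]'  >/dev/null
python3 -m creep '[[[0.3,0.15,0,0,-1],[0.6,0.3,0,0,-1],[0.854,0.427,0,0,-1],[0.854,0.427,0,0,-1],[0.854,0.427,0,0,-1]]]'  >/dev/null; python3 st.py
```

```text
phi 1.768 F [ 0.2 -0.6  0. ] Mz [-0.01  0.    0.01] gap 0.9980468882674831 pos [ 0.439  -0.3826 -0.0157] t 59.7
phi 1.768 F [-0.4  0.8  6. ] Mz [0.08 0.11 0.03] gap 0.33604196006496434 pos [ 0.4381 -0.3816 -0.0169] t 60.4
phi 1.768 F [ 0.6  0.3 -0.1] Mz [-0.04 -0.04 -0.01] gap 0.3322351884925148 pos [ 0.4394 -0.383   0.171 ] t 61.2
phi 1.77 F [ 0.3 -0.  -0.4] Mz [0.02 0.06 0.02] gap 0.3341882579754797 pos [0.5624 0.0795 0.1658] t 62.9
```

Same insertion, then turn the wrist towards 3.34 for the last click.

```bash
python3 -m creep '[[[0,0.008,0.2,0,-1],[0,0.008,0.4,0,-1],[0,0.008,0.6,0,-1],[0,0.008,0.8,0,-1],[0,0.008,1,0,-1],[0,0.008,1,0,-1]]]'  >/dev/null; python3 st.py
python3 -m creep '[[[0,0,0.15,0,-1],[0,0,0.3,0,-1],[0,0,0.45,0,-1],[0,0,0.51,0,-1],[0,0,0.51,0,-1]]]'  >/dev/null; python3 st.py
python3 -m creep '[[[0,0,0.01,0,-1],[0,0,0.02,0,-1],[0,0,0.02,0,-0.1],[0,0,0.02,0,0.15],[0,0,0.02,0,0.15],[0,0,0.02,0,0.15],[0,0,0.02,0,0.15]]]'  >/dev/null; python3 st.py
python3 -m creep '[[[0,0,-0.2,0,0.15],[0,0,-0.5,0,0.15],[0,0,-0.8,0,0.15],[0,0,-1,0,0.15]]]'  >/dev/null
python3 -m creep '[[[0,0,-0.3,0,0.15],[0,0,-0.6,-0.02,0.15],[0,0,-0.7,-0.04,0.15],[0,0,-0.7,-0.06,0.15],[0,0,-0.7,-0.08,0.15],[0,0,-0.7,-0.1,0.15],[0,0,-0.7,-0.12,0.15],[0,0,-0.7,-0.12,0.15]]]'  >/dev/null; python3 st.py; python3 knob.py
```

```text
phi 1.766 F [-0.6  0.1 -0.6] Mz [-0.01  0.02  0.06] gap 0.3324286091355442 pos [0.5609 0.0779 0.0642] t 63.5
phi 1.767 F [-0.3 -0.1  0.3] Mz [-0.01 -0.01  0.03] gap 0.32966225594410936 pos [0.5637 0.0788 0.0162] t 64.0
phi 1.768 F [-0.5 -1.3 -0.2] Mz [-0.03 -0.02  0.  ] gap 0.5732451659335915 pos [0.5642 0.0795 0.0144] t 64.7
phi 2.522 F [ 0.1 -0.6 -0.1] Mz [-0.01  0.04 -0.01] gap 0.5757951798477654 pos [0.5641 0.0795 0.1843] t 65.9
knob 2547 [0.5425 0.1805] [0.0439 0.0146] 10.652013778686523 [0.5426 0.1807]
finial 1262 [0.5646 0.0798] [0.029  0.0295] 30.163009643554688 [0.5648 0.0796]
rim 2291 [0.5622 0.078 ] [0.0781 0.0781] 10.261212348937988 [0.562  0.0785]
```

```bash
python3 -m creep '[[[0.25,0.25,0,-0.02,0.15],[0.5,0.5,0,-0.04,0.15],[0.764,0.699,0,-0.06,0.15],[0.764,0.699,0,-0.08,0.15],[0.764,0.699,0,-0.1,0.15],[0.764,0.699,0,-0.12,0.15],[0.764,0.699,0,-0.13,0.15],[0.764,0.699,0,-0.13,0.15]]]'  >/dev/null; python3 st.py
python3 -m creep '[[[0,0,0.25,0,0.15],[0,0,0.5,0,0.15],[0,0,0.75,0,0.15],[0,0,1,0,0.15],[0,0,1,0,0.15]]]' >/dev/null;  python3 st.py
python3 -m creep '[[[0,0,0,0,-1],[0,0,0,0,-1],[0,0,0,0,-1],[0,0,0,0,-1],[0,0,0,0,-1],[0,0,0,0,-1]]]' 50  >/dev/null; python3 st.py
python3 -m creep '[[[0,0,0,0.02,-1],[0,0,0,0.04,-1],[0,0,0,0.06,-1],[0,0,0,0.08,-1],[0,0,0,0.1,-1],[0,0,0,0.12,-1],[0,0,0,0.14,-1],[0,0,0,0.16,-1]]]' >/dev/null; python3 st.py
python3 -m creep '[[[0,0,0,0.0067,-1],[0,0,0,0.0067,-1],[0,0,0,0.0067,0],[0,0,0,0.0067,0.15],[0,0,0,0.0067,0.15],[0,0,0,0.0067,0.15]]]' >/dev/null; python3 st.py
python3 -m creep '[[[0,0,-0.3,0,0.15],[0,0,-0.7,0,0.15],[0,0,-1,0,0.15],[0,0,-1,0,0.15],[0,0,-1,0,0.15]]]' >/dev/null; python3 st.py;python3 knob.py
python3 -m creep '[[[0,-0.3,-0.3,0,0.15],[0,-0.3,-0.7,0,0.15],[0,-0.3,-1,0,0.15],[0,-0.3,-1,0,0.15],[0,-0.3,-1,0,0.15]]]' >/dev/null; python3 st.py
python3 - <<'E'
from h import *
im,d=camera("scene");im2,d=camera("wrist")
a=cv2.resize(im[:,:,::-1],(400,300));b=cv2.resize(im2[:,:,::-1],(400,300));c=cv2.resize(im[180:330,130:330,::-1],(400,300))
e,d=camera("top");e=cv2.resize(e[:,:,::-1],(400,300))
cv2.imwrite("pics/end.png",np.vstack([np.hstack([a,b]),np.hstack([c,e])]))
E
```

```text
phi 3.337 F [ 0.4 -0.1  0.1] Mz [ 0.03 -0.03 -0.03] gap 0.5752575288074725 pos [0.5425 0.1808 0.1843] t 66.75
phi 3.336 F [-0.9 -0.3 -0.4] Mz [-0.04  0.06 -0.02] gap 0.5718198669655898 pos [0.5396 0.18   0.0811] t 67.25
phi 3.338 F [-0.4  1.9  6.9] Mz [ 0.23  0.1  -0.04] gap 0.1487351073116929 pos [0.5439 0.1814 0.0862] t 67.85
phi 2.329 F [-0.9 -1.6  7. ] Mz [-0.25  0.18  0.06] gap 0.15062852249574027 pos [0.5435 0.1802 0.0862] t 68.65
phi 2.291 F [-0.2 -0.7 -0.6] Mz [ 0.03  0.   -0.03] gap 0.5763909482449016 pos [0.5425 0.1807 0.0841] t 69.25
phi 2.291 F [ 0.1  0.3 -0.1] Mz [ 0.    0.03 -0.  ] gap 0.5734875994834372 pos [0.5428 0.1808 0.1847] t 69.75
knob 1821 [0.5425 0.1811] [0.0136 0.0434] 41.04902267456055 [0.5425 0.1808]
rim 1129 [0.5647 0.0847] [0.0701 0.0834] 73.87488555908203 [0.563  0.0789]
phi 2.291 F [-0.4  0.1 -0.8] Mz [0.04 0.04 0.01] gap 0.5750230272186027 pos [0.5196 0.1608 0.2832] t 70.3
```

View pics/end.png

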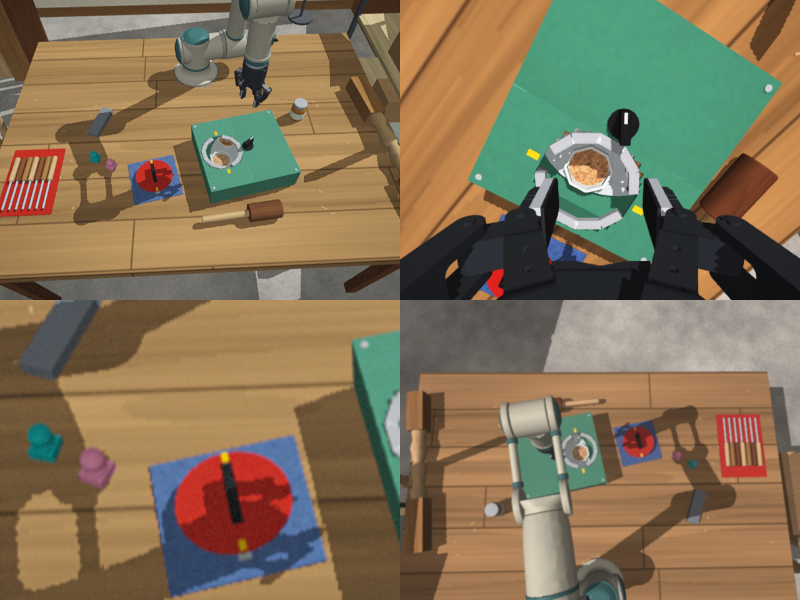

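The closing views show the cap handle up at the centre of the mat, an empty cup under the port (wrist view, about (585,165)) and the knob in its detent. No wooden finials are left on the bench; the pink and turquoise ones and the bystanders are where they were.

```bash
python3 -c "
from plant import *
print(job_done())"
```

```text
the job is handed in; nothing more can be done
None
```

The job is handed in: the cap lies handle up in the middle of the mat, all four wooden finials are in separate cups, and the carousel is clicked into a detent with an empty cup under the port.

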